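# Lock the set nut of a laminating press with its jam nut

### The job

The brass set nut on the left-hand stud of the press is at the right pressure and must not creep. Fit the larger spanner fully onto it, flat on the press, with the spanner's handle on the far side of the neighbouring stud so that it comes up against that stud's nut and cannot turn; then swing the bar of the black jam nut above it clockwise (seen from above) until the jam nut is pulled up against the set nut with about 1.2 newton metres, not more. Let go, leave the spanner on the nut, and leave everything else on the bench as it is.

Things in the scene. Friction and masses are not known exactly. Their poses are not given: they have to be found in the camera images.
- press: fixed two-screw press: dark bed 120 x 360 mm, glued strips, platen, flat steel strap on top with its face 122 mm above the bench. Origin: bench level, middle; x points away from the robot, y along its length to the robot's left. Two 24 mm studs at y = +85 mm (left-hand, the job) and y = -85 mm (neighbour), tops 176 mm above the bench; steel feet 160 mm long in x at y = +-130 mm
- stud (a point): the left-hand stud's axis at the strap's upper face; axes as the press
- next_stud (a point): the neighbouring stud's axis at the strap's upper face. It carries a fixed brass nut and black jam nut, 36 mm across flats, together 34.5 mm high, with a bar like the job's one that points to the robot's side and outward (232 degrees counter-clockwise from the press's x axis); axes as the press
- setnut: brass hexagon nut on the left-hand stud, 36 mm across flats, 20 mm high. Origin: centre of its underside, on the strap. Two flats at y = +-18 mm, parallel to its x axis; the spanner goes on along +x, from the -x side, which looks to the neighbouring stud. At this yaw the handle clears the far side of the neighbour's nut by 5 to 22 mm. It turns at 0.2 N m and takes the jam nut along
- mark (a point): yellow paint mark on a corner of the set nut, 18 mm from the stud's axis and 10 mm above the strap; shows whether the set nut has turned. Under load nut and spanner turn together a little (0.1 to 0.3 rad) until the handle stops on the neighbour's nut; that much is allowed
- jam (a joint): bite of the black jam nut: radians turned clockwise past where it meets the set nut; 0 until then. It needs 0.6 N m to start and 8 N m more per radian (1.2 N m at 0.075), and stays when let go (springs back to 0.075 from beyond). Before meeting it runs free (0.03 N m) for 0.35 to 1.0 rad. If the set nut is not held it is only dragged round and the jam nut never bites
- bar_end (a point): centre of the 25 mm ball at the end of the jam nut's bar; x axis along the bar outwards, level. Bar 12 mm thick, straight, from 28 mm above the strap (18 mm off the stud's axis) up to the ball (48 mm above, 130 mm off the axis). It starts pointing to the robot's side and swings clockwise from above, to the robot's left. The jam nut is 36 mm across flats, 20.5 to 34.5 mm above the strap
- spanner: larger open-ended steel spanner lying flat, 12 mm thick, 0.55 kg. Origin: middle of its jaw, underside; x points out of the jaw, away from the handle. Jaw gap 37.5 mm, flared over the last 12 mm to 46 mm at the tips (23 mm ahead); throat 22 mm behind; head 71 mm wide. Handle 22 mm wide, 38 to 240 mm behind; balances 68 mm behind. Fully on, its origin is on the stud's axis
- small_spanner: a smaller spanner (24 mm jaw, 165 mm handle), not wanted, lying beside the larger one; origin as for the larger; leave it alone
- newel: dark turned newel piece, 64 mm wide, 155 mm high, standing, origin under its middle; leave it alone
- finial: turned wooden finial, 56 mm wide, 102 mm high, standing, origin under its middle; leave it alone
- jar: glass jar with a steel cap, 68 mm wide, 85 mm high, origin under its middle; leave it alone
- offcut: flat offcut with two rows of dark holes, 50 x 140 x 20 mm, origin under its middle; leave it alone
- chisel: turning tool with a wooden handle, 200 mm long, lying, origin at its middle; leave it alone
- mallet: wooden mallet, 260 mm long, lying, origin at its middle; leave it alone
- glue: white glue bottle with an orange cap, 60 mm wide, 170 mm high, origin under its middle; leave it alone

How it is judged:
By the outcome, as a careful person would: the job done as asked, in the order asked, and still so for the second after the job is handed in, with the robot touching nothing.
It also fails if it takes over 54 s, if anything falls off the work surface, if the arm or the gripper's body presses on something with over 40 N, if the wrist force passes 120 N, or if a joint passes its speed limit or range.

### The arm

A 6-joint arm with a two-finger parallel gripper is mounted at the origin on the work surface. World frame = base frame: x ahead of the robot, y to its left, z up, the work surface at z = 0. Lengths are in m, angles in rad, forces in N, time in s.
With the tool pointing down it reaches from about 0.425 to 0.925 m from the base axis. Payload 12.5 kg.
Tool frame: the origin (TCP) lies at the very end of the fingers, on their centre line; the grasp point (between the pads) lies 19 mm behind it; z points along the fingers, x is the direction in which the jaws open and shut, and the axes are right-handed (so a half turn about z gives the same grasp; the last joint's range is limited). The gripper opens to 85 mm and grips with 20 to 120 N. Pads are 22 mm wide; open, the fingers measure 114 mm over their backs; the gripper's body (76 mm by 85 mm) begins 54 mm behind the grasp point. The pads swing forward as they close: fully open they stand 13 mm farther back than shut.
Start: joints at [-1.331, 0.491, 1.559, -0, 1.092, -0.106], TCP at [0.212, -0.588, 0.231] pointing down, gripper open.
Joint ranges: [-3.1, 3.1], [-0.84, 2.19], [0.05, 2.79], [-1.13, 4.28], [0.06, 2.93], [-2.69, 2.69]. Speed limits (rad/s): [2.22, 2.22, 2.79, 3.14, 3.14, 3.14].

### API

Orientations are given as a unit quaternion [w, x, y, z].
In Python, from workcell import observe, camera, hand_in, outline_of, tip_of gives the robot as it stands.
- The arm moves only by the tool arm_command, never from a script. Its argument "deltas" is a list of rows, each a list of 5 numbers: the shift along the tool's x, y, z in cm, then the turn about the tool's z in rad, then the finger opening in cm, from 0 to 8.54. In form: [[dx, dy, dz, roll, grip], ...]. A call has 1 to 12 rows; each row shifts and turns the pose as measured when the row begins, along the tool's axes as they then stand; what a row does not reach is not made up. A row lasts 1/10 s, in which the tool goes at most 50 mm and 8.59 degrees, less where a joint would pass 70% of its speed; a pose out of reach is approached as far as the arm can. A call with a gripper value outside its range is refused whole. The fingers move at their own pace and stop on an object; the grip force is fixed at half the most. Time passes only in rows, so rows that do not move let the fingers close. It gives the time, the measured TCP pose, the force and the opening at its end, in the units of the state.
- observe(): the state, without advancing time (a new reading comes with each control period).
- camera(name): name is "scene" or "top" or "wrist"; returns a dict with "color" (400x640x3 uint8, red, green, blue), "range_z" (400x640 float32, m along the optical axis (not along the pixel's ray), 0 where there is no reading), "fovy" (degrees; the focal length in pixels is half the picture's height over the tangent of half this angle, whatever the lens; pixels are square), "cx", "cy" (the principal point, pixels), "position" and "orientation" of the camera in the world; the wrist camera has in their place "tool_from_camera" (4x4, takes a point from camera to tool coordinates, whose origin is the TCP and whose axes are the tool frame's). Camera axes: x right, y up, looking along -z (the intrinsics and any distortion apply to the point x, -y, -z); pixel columns grow to the right and rows downward; lengths in m; the calibration is good to about 2 mm. A picture is of the moment at which its call begins: read the wrist's pose just before it.
- hand_in(): hands the job in, once; it reports no verdict.
Trained networks look in a picture, given as the dict that the camera call returned (one of the last four; its "shot" number tells which), for a name from the list of things; names that differ only in an ending like _2 or _b are one class to them, and where a whole thing is asked for, a point or a joint stands for the part that bears it (a point fixed in the world has none). Each returns a list of dicts, best first, with "confidence" (0 to 1); they miss things now and then, are a little off and sometimes report something else, mostly with a low value. They report only what shows in the picture. A call takes as long as a camera call.
- outline_of(query, picture): "mask" (400x640 bool, what is visible of it) and "at" ([row, column] in pixels, amid what is visible of it).
- tip_of(query, picture): "at" ([row, column] in pixels: a listed point, or the origin of a listed thing).
The state is a dict: "t": time; "q": joint angles; "joint_vel": joint speeds; "effort": joint torques, N m; "position": TCP position; "tcp_rot": TCP orientation; "wrist_force": force on the tool from outside, world axes, zero at the start; "moment": the same for the moment, N m; "opening": finger opening in m.
Only numpy, scipy, OpenCV 4.12 (cv2) and the standard library are available. Lean on these libraries where they do the work, as an engineer would, in place of code of your own. Each camera call takes 0.05 s, during which the arm holds its last target.

## Working session

There is one attempt and no reset: what is moved stays moved. The work goes in short steps, Python scripts to look and compute and a tool call to move; the robot and the scene stay as the last step left them, time stands still between calls to the robot, and variables do not carry over. Pictures are saved under pics/ and viewed, and the job is handed in when it is done.

Besides the shell and the picture viewer there is one more tool, called after ">>>" as name(argument=value, ...) on one line, values as JSON. arm_command: Moves the arm, as the interface text tells. Its arguments: {"type":"object","properties":{"deltas":{"type":"array","items":{"type":"array","items":{"type":"number"}}}},"required":["deltas"]}

```bash
ls; mkdir -p pics; cat > h.py <<'E'
import numpy as np, cv2
from scipy.spatial.transform import Rotation as R
from workcell import observe, camera, hand_in, outline_of, tip_of
def save(p,name): cv2.imwrite('pics/'+name+'.png',cv2.cvtColor(p['color'],cv2.COLOR_RGB2BGR))
def rot(q): return R.from_quat([q[1],q[2],q[3],q[0]]).as_matrix()
def campose(p,st=None):
    if 'position' in p: 
        o=np.array(p['orientation']); 
        return (rot(o) if o.size==4 else o), np.array(p['position'])
    T=np.array(p['tool_from_camera']); Rt=rot(st['tcp_rot'])
    return Rt@T[:3,:3], Rt@T[:3,3]+np.array(st['position'])
def f(p): return 200/np.tan(np.radians(p['fovy'])/2)
def ray(p,rc,st=None):
    Rc,t=campose(p,st); d=np.array([(rc[1]-p['cx'])/f(p),-(rc[0]-p['cy'])/f(p),-1.]); return Rc@d,t
def atz(p,rc,z,st=None):
    d,t=ray(p,rc,st); return t+d*(z-t[2])/d[2]
def byrange(p,rc,st=None):
    d,t=ray(p,rc,st); return t+d*p['range_z'][int(round(rc[0])),int(round(rc[1]))]
def proj(p,X,st=None):
    Rc,t=campose(p,st); c=Rc.T@(np.array(X)-t); return np.array([p['cy']-f(p)*c[1]/-c[2]*1, p['cx']+f(p)*c[0]/-c[2]])
def cloud(p,st=None):
    Rc,t=campose(p,st); v,u=np.mgrid[0:400,0:640]; z=p['range_z']
    d=np.stack([(u-p['cx'])/f(p),-(v-p['cy'])/f(p),-np.ones_like(z)],-1)*z[...,None]
    return d@Rc.T+t
E
python3 - <<'E'
from h import *
st=observe(); print(st)
for n in ['scene','top','wrist']:
    p=camera(n); save(p,n+'0'); print(n,{k:v for k,v in p.items() if k not in('color','range_z')})
E
```

```text
pics
{'t': 0.0, 'q': array([-1.33060143e+00,  4.91573922e-01,  1.55946112e+00, -6.36123336e-06,
        1.09172122e+00, -1.05617305e-01]), 'joint_vel': array([-1.70765123e-03, -6.01467240e-05,  1.59475818e-04,  3.42070843e-04,
        1.88220224e-04,  4.36796339e-04]), 'effort': array([ 1.64616093e-03, -6.18438220e+01, -2.61594683e+01,  1.85201678e-06,
        4.13117814e-03,  2.47451663e-05]), 'position': array([ 0.2118039 , -0.58776603,  0.2307148 ]), 'tcp_rot': array([-3.80681154e-04,  8.18218559e-01, -5.74906993e-01, -4.39985877e-04]), 'wrist_force': array([ 0.56384273, -0.36304054, -0.522303  ]), 'moment': array([-0.02932414,  0.02673427,  0.02641208]), 'opening': 0.08524696748814455}
scene {'fovy': 42.96855772561292, 'cx': 325.55523786674235, 'cy': 203.04939866910522, 'position': array([ 1.49604994, -0.57185876,  1.49498507]), 'orientation': array([0.83484531, 0.29203208, 0.15812961, 0.43902802]), 'shot': 1}
top {'fovy': 55.03216839663211, 'cx': 314.98531172679634, 'cy': 195.2250671260691, 'position': array([0.45837196, 0.05863585, 1.16872011]), 'orientation': array([ 0.71561715,  0.02995874, -0.03935851, -0.69673917]), 'shot': 2}
wrist {'fovy': 59.70891506952153, 'cx': 318.9376239577701, 'cy': 197.15765348171777, 'tool_from_camera': array([[ 9.99999614e-01, -4.16422986e-04,  7.73177940e-04,
         2.49940474e-04],
       [-1.68851435e-04, -9.55170692e-01, -2.96055604e-01,
        -7.52369627e-02],
       [ 8.61801267e-04,  2.96055359e-01, -9.55170394e-01,
        -1.43680462e-01],
       [ 0.00000000e+00,  0.00000000e+00,  0.00000000e+00,
         1.00000000e+00]]), 'shot': 3}
```

View pics/scene0.png

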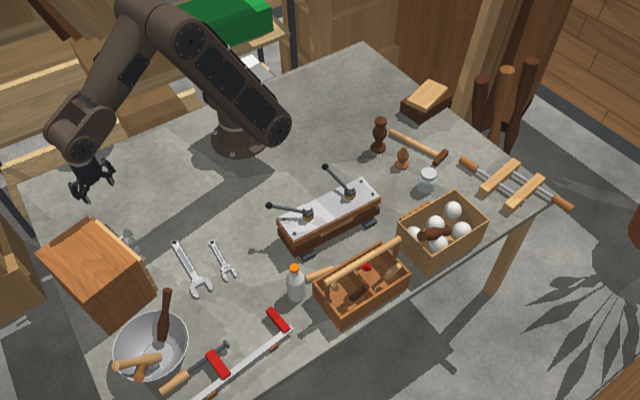

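View pics/top0.png

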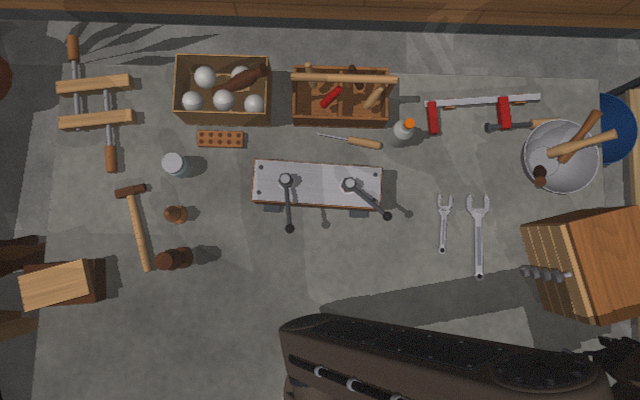

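View pics/wrist0.png

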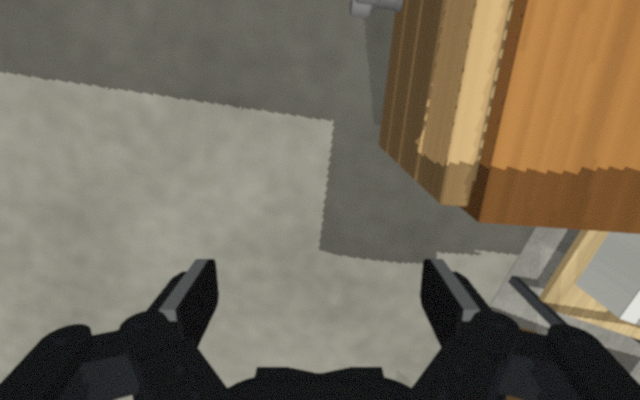

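The top view shows the larger spanner at about (row 195–278, col 479) with its jaw away from the robot. The job stud is at (180,286) with its bar end at (229,291), and the neighbouring stud is at (184,349). Next I'll measure these.

```bash
python3 - <<'E'
from h import *
for n in ['top','scene']:
    p=camera(n); C=cloud(p)
    print(n)
    for q,z in [('stud',.122),('next_stud',.122),('setnut',.122),('mark',.132),('bar_end',.17),('spanner',0),('small_spanner',0),('press',0)]:
        for r in tip_of(q,p)[:2]:
            print(q,round(r['confidence'],2),np.round(r['at'],1),'atz',np.round(atz(p,r['at'],z),4),'rng',np.round(byrange(p,r['at']),3))
    for q in ['spanner','small_spanner']:
        for r in outline_of(q,p)[:1]:
            m=r['mask']; P=C[m]; P=P[np.isfinite(P).all(1)]
            print(q,r['confidence'],m.sum(),'z',np.percentile(P[:,2],[5,50,95]).round(4))
            vs,us=np.nonzero(m); X=np.array([atz(p,(v,u),.012)[:2] for v,u in zip(vs,us)])
            c=X.mean(0); w,V=np.linalg.eigh(np.cov((X-c).T)); a=V[:,1]; s=(X-c)@a
            print(' centroid',c.round(4),'axis',np.degrees(np.arctan2(a[1],a[0])).round(2),'ext',s.min().round(4),s.max().round(4))
            lat=(X-c)@V[:,0]
            for lo in np.arange(s.min(),s.max(),.02):
                k=(s>=lo)&(s<lo+.02); print('   ',round(lo,3),k.sum(),lat[k].mean().round(4),np.ptp(lat[k]).round(4))
E
```

```text
top
stud 0.95 [179.9 286.2] atz [0.6017 0.1262 0.122 ] rng [0.594 0.123 0.177]
next_stud 0.84 [188.6 350.1] atz [ 0.5825 -0.0499  0.122 ] rng [ 0.579 -0.046  0.155]
next_stud 0.19 [180. 278.] atz [0.6008 0.1487 0.122 ] rng [0.596 0.146 0.155]
setnut 0.63 [178.8 288.6] atz [0.6049 0.1197 0.122 ] rng [0.597 0.117 0.175]
setnut 0.56 [226.6 289.4] atz [0.4741 0.1133 0.122 ] rng [0.473 0.11  0.182]
mark 0.72 [181.3 277.1] atz [0.5958 0.1502 0.132 ] rng [0.597 0.151 0.123]
mark 0.19 [181.  287.7] atz [0.5974 0.1214 0.132 ] rng [0.592 0.119 0.175]
bar_end 0.7 [228.5 290.8] atz [0.4685 0.107  0.17  ] rng [0.468 0.107 0.178]
spanner 0.56 [201.9 477.1] atz [ 0.5666 -0.454   0.    ] rng [ 0.567 -0.455 -0.003]
small_spanner 0.68 [201.3 440.4] atz [ 0.5654 -0.3407  0.    ] rng [ 0.564 -0.337  0.011]
press 0.86 [189.8 314.7] atz [0.5902 0.0459 0.    ] rng [0.576 0.047 0.125]
spanner 0.87 871 z [0.0051 0.0121 0.0162]
 centroid [ 0.4717 -0.4482] axis 179.01 ext -0.1162 0.1401
    -0.116 63 0.0068 0.0673
    -0.096 89 0.001 0.0703
    -0.076 134 -0.0025 0.0672
    -0.056 72 -0.0016 0.0427
    -0.036 
[... 1727 characters left out ...]
9 90 -0.0024 0.0641
    -0.059 49 -0.003 0.0402
    -0.039 34 -0.0019 0.0216
    -0.019 32 -0.001 0.0203
    0.001 32 -0.0009 0.0213
    0.021 32 -0.0007 0.0205
    0.041 30 -0.0002 0.0213
    0.061 35 -0.0002 0.0227
    0.081 35 0.0002 0.0255
    0.101 35 0.001 0.0256
    0.121 36 0.0023 0.0286
    0.141 2 0.0034 0.0076
small_spanner 0.58 288 z [0.0001 0.0082 0.0148]
 centroid [ 0.5165 -0.3457] axis 176.41 ext -0.0787 0.1015
    -0.079 36 0.0017 0.0444
    -0.059 53 -0.0004 0.0443
    -0.039 49 -0.0015 0.0372
    -0.019 25 0.0002 0.0192
    0.001 23 0.0006 0.0151
    0.021 22 0.0001 0.0155
    0.041 28 -0.0001 0.0189
    0.061 25 -0.0 0.0184
    0.081 26 0.0006 0.0204
    0.101 1 0.0025 0.0
```

```bash
cat >> h.py <<'E'
def thx(st):
    m=rot(st['tcp_rot']); return np.arctan2(m[1,0],m[0,0])
def plan(target,theta_deg,st=None):
    st=st or observe(); m=rot(st['tcp_rot']); d=np.array(target)-st['position']
    roll=-(np.radians(theta_deg)-thx(st)); roll=(roll+np.pi)%(2*np.pi)-np.pi
    print('t',round(st['t'],2),'pos',st['position'].round(4),'th',np.degrees(thx(st)).round(2),'tilt',m[2,2].round(5),'F',np.round(st['wrist_force'],1),'M',np.round(st['moment'],2),'op',round(st['opening'],4))
    print('delta cm(tool)',(m.T@d*100).round(2),'roll',roll.round(4))
E
python3 - <<'E'
from h import *
plan([.26,-.43,.23],-70.2)
plan([.27,-.45,.23],-90)
E
```

```text
t 1.25 pos [ 0.2119 -0.588   0.2313] th -70.19 tilt -1.0 F [ 0.7 -0.8  0.2] M [-0.04 -0.    0.04] op 0.0862
delta cm(tool) [-13.23  -9.89   0.13] roll 0.0003
t 1.25 pos [ 0.2119 -0.588   0.2313] th -70.19 tilt -1.0 F [ 0.7 -0.8  0.2] M [-0.04 -0.    0.04] op 0.0862
delta cm(tool) [-11.01 -10.15   0.13] roll 0.3458
```

>>> arm_command(deltas=[[-3, -2.2, 0, 0, 8.5], [-3.3, -2.5, 0, 0, 8.5], [-3.3, -2.5, 0, 0, 8.5], [-2.5, -2.3, 0, 0.1, 8.5], [0, -4, 0, 0.12, 8.5], [0, -4, 0, 0.12, 8.5], [0, -4, 0, 0, 8.5], [0, -4, 0, 0, 8.5], [0, -4, 0, 0, 8.5], [0, -3, 0, 0, 8.5], [0, 0, 0, 0, 8.5]])

```text
t: 2.35
position: [0.4982, -0.4221, 0.2317]
tcp_rot: [-0.0, -0.703, 0.711, -0.001]
wrist_force: [-0.1, 0.6, 0.7]
opening: 0.0852
```

```bash
python3 - <<'E'
from h import *
st=observe(); p=camera('wrist'); save(p,'w1')
plan([.498,-.449,.1],-90,st)
for q,z in [('spanner',0),('spanner',.012)]:
    for r in tip_of('spanner',p)[:2]: print(r['confidence'],np.round(r['at'],1),atz(p,r['at'],z,st).round(4))
r=outline_of('spanner',p)[0]; m=r['mask']; print(r['confidence'],m.sum())
vs,us=np.nonzero(m); X=np.array([atz(p,(v,u),.012,st)[:2] for v,u in zip(vs,us)])
for lo in np.arange(X[:,0].min(),X[:,0].max(),.015):
    k=(X[:,0]>=lo)&(X[:,0]<lo+.015); print(round(lo+.0075,3),X[k,1].min().round(4),X[k,1].max().round(4),((X[k,1].min()+X[k,1].max())/2).round(4))
E
```

```text
t 2.35 pos [ 0.4982 -0.4221  0.2317] th -90.68 tilt -1.0 F [-0.1  0.6  0.7] M [-0.04  0.01 -0.01] op 0.0852
delta cm(tool) [2.660e+00 1.000e-02 1.318e+01] roll -0.0119
0.75 6076
0.338 -0.4639 -0.4352 -0.4496
0.353 -0.4638 -0.4353 -0.4495
0.368 -0.46 -0.4376 -0.4488
0.383 -0.4597 -0.4388 -0.4493
0.398 -0.4606 -0.4376 -0.4491
0.413 -0.4613 -0.4376 -0.4495
0.428 -0.4601 -0.4387 -0.4494
0.443 -0.4599 -0.4387 -0.4493
0.458 -0.4617 -0.4387 -0.4502
0.473 -0.4615 -0.4387 -0.4501
0.488 -0.4602 -0.4387 -0.4494
0.503 -0.4599 -0.4387 -0.4493
0.518 -0.4667 -0.4324 -0.4495
0.533 -0.4796 -0.4202 -0.4499
0.548 -0.4852 -0.4142 -0.4497
0.563 -0.4851 -0.4133 -0.4492
0.578 -0.4845 -0.4146 -0.4496
0.593 -0.479 -0.4198 -0.4494
```

View pics/w1.png

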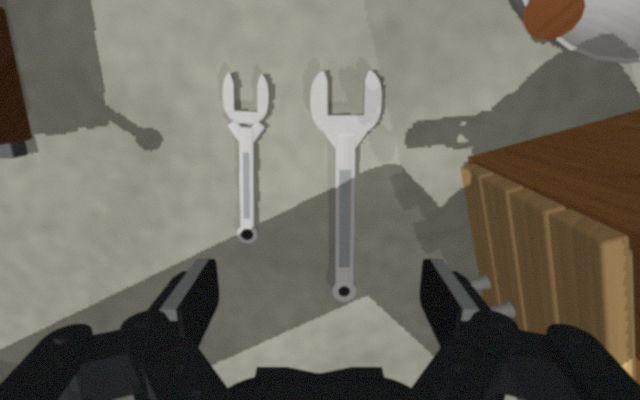

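```bash
python3 - <<'E'
from h import *
st=observe(); p=camera('wrist'); C=cloud(p,st)
r=outline_of('spanner',p)[0]; m=r['mask']
vs,us=np.nonzero(m); X=np.array([atz(p,(v,u),.012,st)[:2] for v,u in zip(vs,us)])
print(np.percentile(X[:,0],[0,.5,99.5,100]).round(4))
k=(C[...,2]>.02)&(C[...,0]>.36)&(C[...,0]<.62)&(C[...,1]>-.56)&(C[...,1]<-.36)&(p['range_z']>0)
v,u=np.nonzero(k); print(k.sum()); 
if k.sum(): print(C[k].min(0),C[k].max(0), v.min(),v.max(),u.min(),u.max())
plan([.5,-.4495,.05],-90,st)
E
```

```text
[0.3297 0.3337 0.5886 0.5907]
38232
[ 0.48183129 -0.5599868   0.15938097] [ 0.61457723 -0.36000114  0.32359044] 0 399 22 639
t 2.55 pos [ 0.4944 -0.4227  0.2323] th -90.85 tilt -1.0 F [-0.3 -1.1  0.1] M [-0.03 -0.06 -0.01] op 0.0851
delta cm(tool) [ 2.64 -0.59 18.23] roll -0.0148
```

>>> arm_command(deltas=[[1.4, -0.2, 2, -0.015, 5.5], [1.2, -0.2, 4, 0, 5.5], [0, 0, 4, 0, 5.5], [0, 0, 4, 0, 5.5], [0, 0, 3.5, 0, 5.5], [0, 0, 2, 0, 5.5], [0, 0, 0, 0, 5.5]])

```text
t: 3.35
position: [0.4937, -0.4549, 0.0361]
tcp_rot: [-0.001, -0.704, 0.71, -0.005]
wrist_force: [-0.0, -0.7, 0.2]
opening: 0.0551
```

```bash
python3 - <<'E'
from h import *
plan([.4985,-.4495,.001],-90)
E
```

```text
t 3.35 pos [ 0.4937 -0.4549  0.0361] th -90.43 tilt -0.99995 F [-0.  -0.7  0.2] M [-0.01 -0.02 -0.02] op 0.0551
delta cm(tool) [-0.57 -0.46  3.51] roll -0.0075
```

>>> arm_command(deltas=[[-0.5, -0.4, 1.5, -0.007, 5.5], [-0.1, -0.1, 1, 0, 5.5], [0, 0, 0.6, 0, 5.5], [0, 0, 0, 0, 5.5], [0, 0, 0, 0, 5.5]])

```text
t: 3.85
position: [0.4997, -0.4504, 0.0068]
tcp_rot: [-0.001, -0.707, 0.707, -0.008]
wrist_force: [-0.2, 0.1, 0.1]
opening: 0.0545
```

```bash
python3 - <<'E'
from h import *
plan([.4985,-.4495,.001],-90)
E
```

```text
t 3.85 pos [ 0.4997 -0.4504  0.0068] th -90.06 tilt -0.99988 F [-0.2  0.1  0.1] M [ 0.01 -0.03  0.03] op 0.0545
delta cm(tool) [-0.1   0.13  0.58] roll -0.001
```

>>> arm_command(deltas=[[-0.1, 0.1, 0.5, 0, 5.5], [0, 0, 0, 0, 5.5], [0, 0, 0, 0, 5.5]])

```text
t: 4.15
position: [0.4991, -0.4499, 0.0028]
tcp_rot: [-0.001, -0.707, 0.707, -0.009]
wrist_force: [0.5, 0.2, -0.5]
opening: 0.0549
```

```bash
python3 - <<'E'
from h import *
plan([.4985,-.4495,.001],-90)
print(rot(observe()['tcp_rot'])[:,2])
E
```

```text
t 4.15 pos [ 0.4991 -0.4499  0.0028] th -90.06 tilt -0.99985 F [ 0.5  0.2 -0.5] M [ 0.03  0.01 -0.04] op 0.0549
delta cm(tool) [-0.04  0.06  0.18] roll -0.001
[ 0.0108821  -0.01367978 -0.99984721]
```

Close on the handle here, with the TCP about 2 mm above the bench.

>>> arm_command(deltas=[[0, 0, 0.15, 0, 2.8], [0, 0, 0, 0, 1.5], [0, 0, 0, 0, 1.0], [0, 0, 0, 0, 1.0], [0, 0, 0, 0, 1.0]])

```text
t: 4.65
position: [0.4993, -0.4502, 0.0018]
tcp_rot: [-0.001, -0.707, 0.707, -0.009]
wrist_force: [-0.5, 0.1, -0.4]
opening: 0.02
```

```bash
python3 - <<'E'
from h import *
plan([.4985,-.4495,.001],-90)
E
```

```text
t 4.65 pos [ 0.4993 -0.4502  0.0018] th -90.06 tilt -0.99983 F [-0.5  0.1 -0.4] M [ 0.04 -0.01 -0.01] op 0.02
delta cm(tool) [-0.07  0.08  0.08] roll -0.001
```

>>> arm_command(deltas=[[0, 0, 0, 0, 1.0], [0, 0, -1, 0, 1.0], [0, 0, -2, 0, 1.0], [0, 0, -2, 0, 1.0], [0, 0, 0, 0, 1.0]])

```text
t: 5.15
position: [0.4974, -0.4479, 0.0518]
tcp_rot: [-0.001, -0.707, 0.707, -0.006]
wrist_force: [0.6, -0.1, -6.3]
opening: 0.0202
```

```bash
python3 - <<'E'
from h import *
plan([.4985,-.4495,.001],-90)
st=observe();p=camera('wrist'); save(p,'w2')
E
```

```text
t 5.15 pos [ 0.4974 -0.4479  0.0518] th -90.06 tilt -0.99993 F [ 0.6 -0.1 -6.3] M [-0.   -0.05  0.05] op 0.0202
delta cm(tool) [ 0.11 -0.08  5.08] roll -0.0011
```

View pics/w2.png

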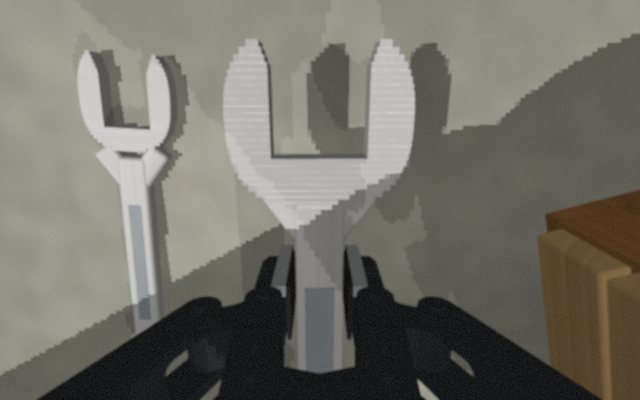

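```bash
cat >> h.py <<'E'
def path(target,theta_deg,n,grip,st=None):
    st=st or observe(); p=np.array(st['position']); th=thx(st); dth=np.radians(theta_deg)-th; dth=(dth+np.pi)%(2*np.pi)-np.pi
    d=(np.array(target)-p)/n; out=[]
    for i in range(n):
        t=th+dth*i/n; x=np.array([np.cos(t),np.sin(t),0]); y=np.array([np.sin(t),-np.cos(t),0])
        out.append([float(round(v,2)) for v in (d@x*100,d@y*100,-d[2]*100,-dth/n,grip)])
    print(out)
E
python3 - <<'E'
from h import *
st=observe(); p=camera('wrist'); T=np.array(p['tool_from_camera'])
for rc in [(40,258),(40,385),(157,271),(157,367),(100,224),(100,415),(300,298),(300,343)]:
    d=T[:3,:3]@np.array([(rc[1]-p['cx'])/f(p),-(rc[0]-p['cy'])/f(p),-1.]); t=T[:3,3]
    print(rc,(t+d*(-.010-t[2])/d[2]).round(4))
st2=dict(st); st2['position']=np.array([.497,-.448,.30])
path([.497,-.448,.30],-90,6,1.0,st)
path([.624,-.013,.30],9,14,1.0,st2)
E
```

```text
(40, 258) [-0.0212 -0.0919 -0.01  ]
(40, 385) [ 0.0235 -0.0919 -0.01  ]
(157, 271) [-0.0183 -0.0502 -0.01  ]
(157, 367) [ 0.0189 -0.0502 -0.01  ]
(100, 224) [-0.0349 -0.0715 -0.01  ]
(100, 415) [ 0.0358 -0.0715 -0.01  ]
(300, 298) [-0.009   0.0137 -0.01  ]
(300, 343) [ 0.0109  0.0137 -0.01  ]
[[0.01, -0.0, -4.16, -0.0, 1.0], [0.01, -0.0, -4.16, -0.0, 1.0], [0.01, -0.0, -4.16, -0.0, 1.0], [0.01, -0.0, -4.16, -0.0, 1.0], [0.01, -0.0, -4.16, -0.0, 1.0], [0.01, -0.0, -4.16, -0.0, 1.0]]
[[-3.11, -0.9, -0.0, -0.12, 1.0], [-2.97, -1.28, -0.0, -0.12, 1.0], [-2.79, -1.64, -0.0, -0.12, 1.0], [-2.57, -1.97, -0.0, -0.12, 1.0], [-2.31, -2.27, -0.0, -0.12, 1.0], [-2.01, -2.54, -0.0, -0.12, 1.0], [-1.68, -2.76, -0.0, -0.12, 1.0], [-1.33, -2.95, -0.0, -0.12, 1.0], [-0.96, -3.09, -0.0, -0.12, 1.0], [-0.57, -3.19, -0.0, -0.12, 1.0], [-0.17, -3.23, -0.0, -0.12, 1.0], [0.23, -3.23, -0.0, -0.12, 1.0], [0.62, -3.18, -0.0, -0.12, 1.0], [1.01, -3.07, -0.0, -0.12, 1.0]]
```

>>> arm_command(deltas=[[0, 0, -3, 0, 1.0], [0, 0, -4.2, 0, 1.0], [0, 0, -4.5, 0, 1.0], [0, 0, -4.5, 0, 1.0], [0, 0, -4.5, 0, 1.0], [0, 0, -3.5, 0, 1.0], [-1.5, -0.5, 0, -0.06, 1.0], [-2.9, -1.2, 0, -0.12, 1.0], [-2.8, -1.6, 0, -0.12, 1.0], [-2.6, -2, 0, -0.12, 1.0], [-2.3, -2.3, 0, -0.12, 1.0], [-2, -2.5, 0, -0.12, 1.0]])

```text
t: 6.45
position: [0.5524, -0.2753, 0.2823]
tcp_rot: [-0.002, 0.901, -0.433, -0.01]
wrist_force: [0.9, 0.5, -6.4]
opening: 0.0196
```

>>> arm_command(deltas=[[-1.7, -2.8, 0, -0.12, 1.0], [-1.3, -3, 0, -0.12, 1.0], [-1, -3.1, 0, -0.12, 1.0], [-0.6, -3.2, 0, -0.12, 1.0], [-0.2, -3.2, 0, -0.12, 1.0], [0.2, -3.2, 0, -0.12, 1.0], [0.5, -2.5, 0, -0.12, 1.0], [0.2, -1, 0, -0.1, 1.0], [0, 0, 0, 0, 1.0], [0, 0, 0, 0, 1.0]])

```text
t: 7.45
position: [0.6282, -0.0434, 0.2681]
tcp_rot: [-0.011, 0.999, 0.045, -0.019]
wrist_force: [0.6, 0.2, -6.1]
opening: 0.02
```

```bash
python3 - <<'E'
from h import *
plan([.624,-.013,.30],9)
st=observe();p=camera('wrist'); save(p,'w3')
for q,z in [('stud',.122),('next_stud',.122),('setnut',.122),('mark',.132),('bar_end',.17)]:
    for r in tip_of(q,p)[:2]:
        print(q,round(r['confidence'],2),np.round(r['at'],1),'atz',np.round(atz(p,r['at'],z,st),4))
E
```

```text
t 7.45 pos [ 0.6282 -0.0434  0.2681] th 5.13 tilt -0.99908 F [ 0.6  0.2 -6.1] M [-0.13 -0.08  0.04] op 0.02
delta cm(tool) [-0.26 -3.14 -3.12] roll -0.0675
```

View pics/w3.png

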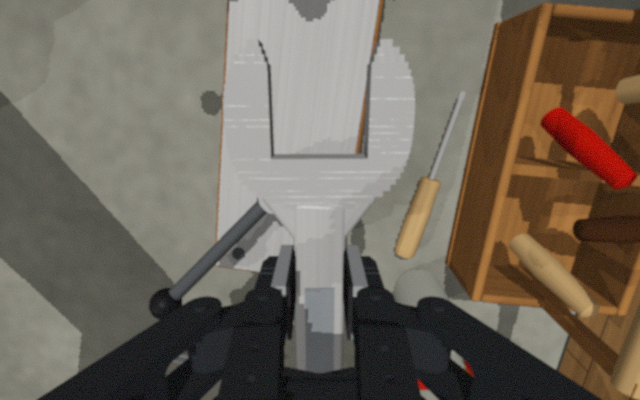

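```bash
python3 - <<'E'
from h import *
plan([.6215,.0015,.225],9)
print(rot(observe()['tcp_rot'])[:,2])
E
```

```text
t 7.75 pos [ 0.6284 -0.0441  0.2693] th 5.16 tilt -0.99915 F [-0.  -0.3 -6.8] M [-0.   -0.06  0.01] op 0.02
delta cm(tool) [-0.12 -4.5   4.54] roll -0.0671
[-0.03622804  0.0194659  -0.99915395]
```

>>> arm_command(deltas=[[0, -1.5, 1.5, -0.03, 1.0], [0, -1.5, 1.5, -0.03, 1.0], [0, -1.5, 1, 0, 1.0], [0, 0, 0, 0, 1.0], [0, 0, 0, 0, 1.0]])

```text
t: 8.25
position: [0.6217, 0.0007, 0.2304]
tcp_rot: [-0.011, 0.997, 0.072, -0.016]
wrist_force: [0.9, 0.0, -5.7]
opening: 0.0198
```

```bash
python3 - <<'E'
from h import *
plan([.6215,.0015,.225],9)
print(rot(observe()['tcp_rot'])[:,2])
st=observe();p=camera('wrist'); save(p,'w4')
for q,z in [('stud',.122),('next_stud',.122),('setnut',.122),('mark',.132),('bar_end',.17)]:
    for r in tip_of(q,p)[:2]:
        print(q,round(r['confidence'],2),np.round(r['at'],1),'atz',np.round(atz(p,r['at'],z,st),4))
E
```

```text
t 8.25 pos [0.6217 0.0007 0.2304] th 8.29 tilt -0.99927 F [ 0.9  0.  -5.7] M [-0.02 -0.05  0.02] op 0.0198
delta cm(tool) [ 0.01 -0.07  0.54] roll -0.0124
[-0.03334832  0.01868353 -0.99926914]
stud 0.62 [  9.8 320. ] atz [0.6003 0.1268 0.122 ]
next_stud 0.6 [242.2 279.4] atz [ 0.5926 -0.0412  0.122 ]
setnut 0.76 [  8.8 319.1] atz [0.5997 0.1273 0.122 ]
setnut 0.49 [120.8 307.3] atz [0.6017 0.0549 0.122 ]
```

View pics/w4.png

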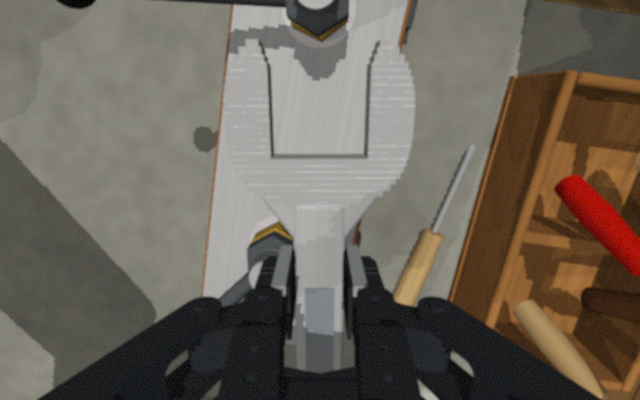

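>>> arm_command(deltas=[[0, -1.5, 0, 0, 1.0], [0, -1.5, 0, 0, 1.0], [0, -1.5, 0, 0, 1.0], [0, 0, 0, 0, 1.0], [0, 0, 0, 0, 1.0]])

```text
t: 9.05
position: [0.6148, 0.049, 0.2322]
tcp_rot: [-0.011, 0.997, 0.072, -0.015]
wrist_force: [0.8, -0.3, -5.2]
opening: 0.0204
```

```bash
python3 - <<'E'
from h import *
plan([.6215,.0015,.225],9)
print(rot(observe()['tcp_rot'])[:,2])
st=observe();p=camera('wrist'); save(p,'w5')
cv2.imwrite('pics/w5z.png',cv2.resize(cv2.cvtColor(p['color'][0:200,200:450],cv2.COLOR_RGB2BGR),None,fx=3,fy=3,interpolation=cv2.INTER_CUBIC))
import pickle; pickle.dump((st,{k:p[k] for k in p}),open('w5.pkl','wb'))
for q,z in [('stud',.122),('setnut',.122),('mark',.132),('bar_end',.17)]:
    for r in tip_of(q,p)[:2]:
        print(q,round(r['confidence'],2),np.round(r['at'],1),'atz',np.round(atz(p,r['at'],z,st),4))
E
```

```text
t 9.05 pos [0.6148 0.049  0.2322] th 8.28 tilt -0.9993 F [ 0.8 -0.3 -5.2] M [-0.04 -0.    0.03] op 0.0204
delta cm(tool) [0.   4.81 0.61] roll -0.0126
[-0.03215665  0.01901788 -0.99930189]
mark 0.62 [ 56.4 314.9] atz [0.5947 0.1456 0.132 ]
bar_end 0.82 [81.3 86.8] atz [0.4683 0.1099 0.17  ]
```

View pics/w5z.png

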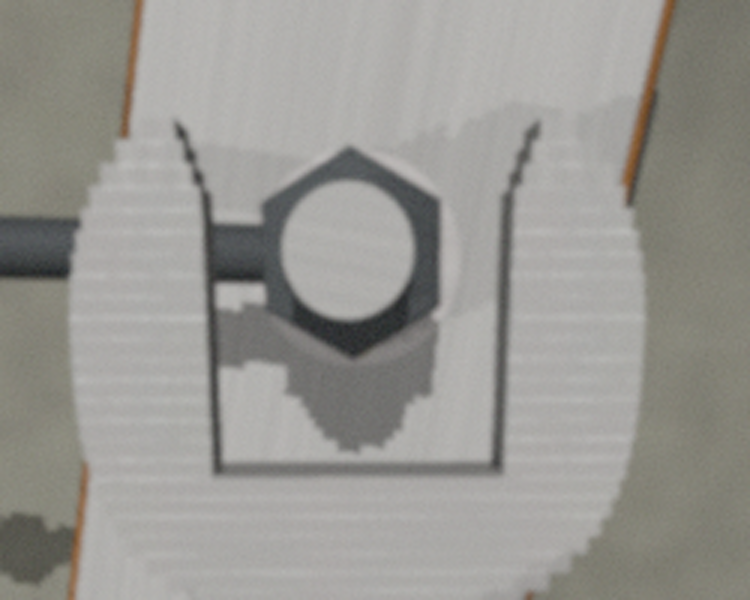

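```bash
python3 - <<'E'
import cv2
a=cv2.imread('pics/w4.png')[0:60,260:380]; cv2.imwrite('pics/w4z.png',cv2.resize(a,None,fx=6,fy=6,interpolation=cv2.INTER_CUBIC))
E
```

```text
(no output)
```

View pics/w4z.png

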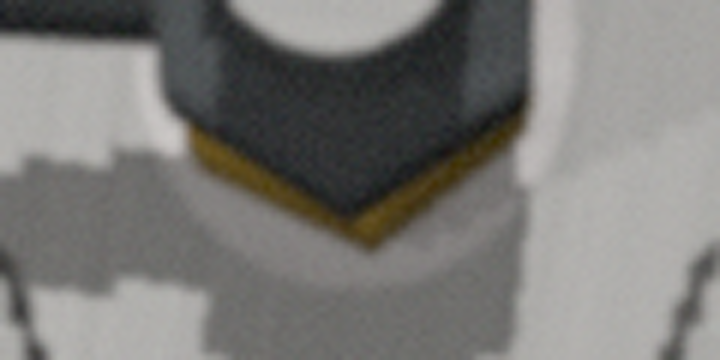

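```bash
cat > fitnut.py <<'E'
from h import *
a=cv2.imread('pics/w4.png')[:,:,::-1].astype(float)
st={'position':np.array([.6217,.0007,.2304]),'tcp_rot':None}
E
python3 - <<'E'
from h import *
import pickle
st5,p=pickle.load(open('w5.pkl','rb'))
a=cv2.imread('pics/w4.png')[:,:,::-1].astype(float)
m=(a[...,0]-a[...,2]>28); m[60:]=0; m[:,:285]=0; m[:,352:]=0
# w4 pose
z=np.array([-0.03334832,0.01868353,-0.99926914]); th=np.radians(8.29)
x=np.array([np.cos(th),np.sin(th),0]); x-=z*(x@z); x/=np.linalg.norm(x); y=np.cross(z,x)
q=R.from_matrix(np.stack([x,y,z],1)).as_quat()
st={'position':np.array([.6217,.0007,.2304]),'tcp_rot':[q[3],q[0],q[1],q[2]]}
pts=[]
for u in range(285,352):
    v=np.nonzero(m[:,u])[0]
    if len(v): pts.append((v.max()+.5,u,v.min()))
pts=np.array(pts); print(pts[:,:].tolist())
cu=pts[np.argmax(pts[:,0]),1]
P=np.array([atz(p,(r[0],r[1]),.122,st)[:2] for r in pts])
for nm,k in (('L',(pts[:,1]<cu-3)&(pts[:,1]>292)),('R',(pts[:,1]>cu+3)&(pts[:,1]<346))):
    X=P[k]; c=X.mean(0); w,V=np.linalg.eigh(np.cov((X-c).T)); print(nm,k.sum(),np.degrees(np.arctan2(V[1,1],V[0,1]))%180, np.sqrt(w[0])*1000, c)
print('corner',atz(p,(pts[:,0].max(),cu),.122,st))
# jam hex from w5: top face z=.1565
for rc,n in [((146,350),'top'),((200,440),'ru'),((305,438),'rl'),((205,263),'lu')]:
    print(n,atz(p,(rc[0]/3,200+rc[1]/3),.1565,st5).round(4))
# stud top centre z=.176
print('studtop',atz(p,(250/3,200+348/3),.176,st5).round(4))
E
```

```text
[[23.5, 291.0, 22.0], [25.5, 292.0, 21.0], [26.5, 293.0, 22.0], [27.5, 294.0, 22.0], [28.5, 295.0, 23.0], [29.5, 296.0, 24.0], [29.5, 297.0, 24.0], [29.5, 298.0, 25.0], [30.5, 299.0, 25.0], [30.5, 300.0, 26.0], [31.5, 301.0, 27.0], [31.5, 302.0, 27.0], [32.5, 303.0, 28.0], [32.5, 304.0, 29.0], [33.5, 305.0, 29.0], [33.5, 306.0, 30.0], [34.5, 307.0, 31.0], [34.5, 308.0, 31.0], [35.5, 309.0, 32.0], [35.5, 310.0, 32.0], [35.5, 311.0, 33.0], [36.5, 312.0, 34.0], [37.5, 313.0, 34.0], [37.5, 314.0, 35.0], [37.5, 315.0, 36.0], [38.5, 316.0, 37.0], [38.5, 317.0, 37.0], [39.5, 318.0, 37.0], [39.5, 319.0, 36.0], [40.5, 320.0, 36.0], [40.5, 321.0, 35.0], [40.5, 322.0, 34.0], [39.5, 323.0, 34.0], [38.5, 324.0, 33.0], [38.5, 325.0, 32.0], [37.5, 326.0, 32.0], [36.5, 327.0, 31.0], [35.5, 328.0, 31.0], [35.5, 329.0, 30.0], [34.5, 330.0, 29.0], [33.5, 331.0, 29.0], [32.5, 332.0, 28.0], [31.5, 333.0, 27.0], [31.5, 334.0, 28.0], [30.5, 335.0, 27.0], [29.5, 336.0, 26.0], [28.5, 337.0, 25.0], [27.5, 338.0, 24.0], [27.5, 339.0, 24.0], [26.5, 340.0, 23.0], [25.5, 341.0, 23.0], [24.5, 342.0, 22.0], [24.5, 343.0, 22.0], [23.5, 344.0, 21.0], [22.5, 345.0, 20.0], [21.5, 346.0, 20.0]]
L 24 164.00505008062862 0.20543664308552162 [0.59200435 0.11156857]
R 22 43.99510357326497 0.14890752021887907 [0.6116203  0.11568462]
corner [0.60294454 0.10840359 0.122     ]
top [0.5965 0.1475 0.1565]
ru [0.6156 0.1401 0.1565]
rl [0.6185 0.1203 0.1565]
lu [0.5808 0.1342 0.1565]
studtop [0.5997 0.1275 0.176 ]
```

```bash
python3 - <<'E'
from h import *
p=camera('top'); C=cloud(p); save(p,'top2')
st=observe(); w=camera('wrist'); 
m=(C[...,2]>.112)&(C[...,2]<.132)&(C[...,0]>.5)&(C[...,0]<.7)&(C[...,1]>-.2)&(C[...,1]<.28)
m=cv2.morphologyEx(m.astype(np.uint8),cv2.MORPH_OPEN,np.ones((3,3)))
n,l,s,c=cv2.connectedComponentsWithStats(m); i=1+np.argmax(s[1:,4]); print(s[i])
X=C[l==i][:,:2].astype(np.float32); (cx,cy),(a,b),ang=cv2.minAreaRect(X); print(cx,cy,a,b,ang)
# left edge in w4 / w5 full using pixels
import pickle
st5,p5=pickle.load(open('w5.pkl','rb'))
for z in (.12,.1):
    A=atz(p5,(0,200+675/3),z,st5);B=atz(p5,(200/3,200+627/3),z,st5);print(np.degrees(np.arctan2(*(A-B)[1::-1])))
    A=atz(p5,(0,200+137/3),z,st5);B=atz(p5,(580/3,200+76/3),z,st5);print(np.degrees(np.arctan2(*(A-B)[1::-1])))
for r in tip_of('next_stud',p)[:2]: print(r['confidence'],r['at'],atz(p,r['at'],.122))
for r in tip_of('mark',p)[:2]: print(r['confidence'],r['at'],atz(p,r['at'],.132))
cv2.imwrite('pics/top2z.png',cv2.resize(cv2.imread('pics/top2.png')[140:240,230:410],None,fx=4,fy=4,interpolation=cv2.INTER_CUBIC))
E
```

```text
[ 250  159   31   44 1174]
0.5995422005653381 0.18322429060935974 0.07939889281988144 0.11958610266447067 88.34513092041016
87.87412381631906
88.30790108581867
87.87412381631898
88.30790108581867
0.93 [186.0, 349.4] [ 0.58961528 -0.04789757  0.122     ]
0.55 [215.9, 181.3] [0.49492327 0.40364958 0.132     ]
0.27 [143.1, 348.6] [ 0.70727543 -0.04262266  0.132     ]
```

View pics/top2z.png

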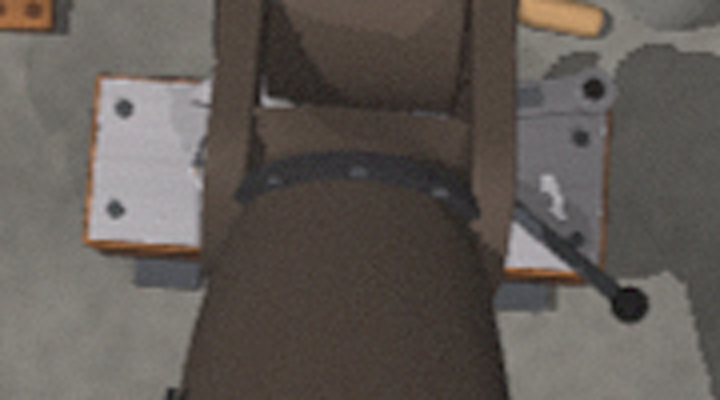

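>>> arm_command(deltas=[[0, 1.5, 0, -0.05, 1.0], [0.2, 1.5, 0, -0.05, 1.0], [0.5, 1.5, 0, 0, 1.0], [0, 0, 0.5, 0, 1.0], [0, 0, 0, 0, 1.0]])

```text
t: 10.0
position: [0.6312, 0.0031, 0.2253]
tcp_rot: [-0.012, 0.992, 0.121, -0.015]
wrist_force: [-0.4, -0.3, -6.6]
opening: 0.0203
```

```bash
python3 - <<'E'
from h import *
plan([.6294,.0057,.21],14)
m=rot(observe()['tcp_rot']);print(m[:,2])
E
```

```text
t 10.0 pos [0.6312 0.0031 0.2253] th 13.91 tilt -0.99929 F [-0.4 -0.3 -6.6] M [-0.04 -0.05 -0.01] op 0.0203
delta cm(tool) [-0.07 -0.25  1.54] roll -0.0017
[-0.03228671  0.01937281 -0.99929088]
```

>>> arm_command(deltas=[[-0.1, -0.2, 1.5, 0, 1.0], [0, 0, 2, 0, 1.0], [0, 0, 2, 0, 1.0], [0, 0, 1, 0, 1.0], [0, 0, 0, 0, 1.0], [0, 0, 0, 0, 1.0]])

```text
t: 10.6
position: [0.6284, 0.0074, 0.1595]
tcp_rot: [-0.012, 0.993, 0.119, -0.014]
wrist_force: [0.7, 0.9, -6.1]
opening: 0.02
```

```bash
python3 - <<'E'
from h import *
plan([.6294,.0057,.124],14)
m=rot(observe()['tcp_rot']);print(m[:,2])
st=observe();p=camera('wrist'); save(p,'w6')
for q,z in [('stud',.122),('setnut',.122)]:
    for r in tip_of(q,p)[:2]:
        print(q,round(r['confidence'],2),np.round(r['at'],1),'atz',np.round(atz(p,r['at'],z,st),4))
E
```

```text
t 10.6 pos [0.6284 0.0074 0.1595] th 13.67 tilt -0.99934 F [ 0.7  0.9 -6.1] M [-0.02 -0.05 -0.07] op 0.02
delta cm(tool) [0.15 0.28 3.54] roll -0.0058
[-0.03060185  0.01966864 -0.99933812]
```

View pics/w6.png

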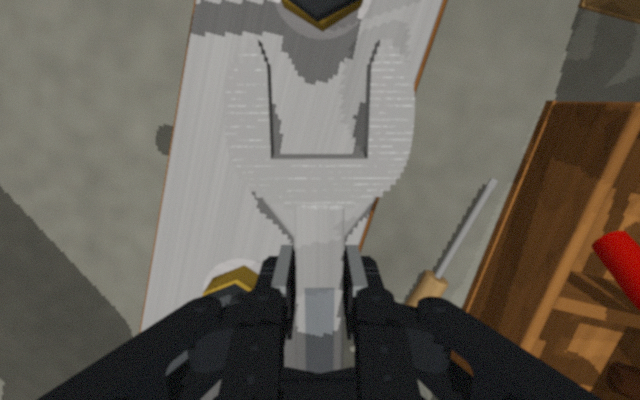

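```bash
cat > nutfit.py <<'E'
from h import *
def nutfit(p,st,z=.122,rmax=70,u0=270,u1=370,trim=5):
    a=p['color'].astype(float); m=(a[...,0]-a[...,2]>28); m[rmax:]=0; m[:,:u0]=0; m[:,u1:]=0
    n,l,s,c=cv2.connectedComponentsWithStats(m.astype(np.uint8)); i=1+np.argmax(s[1:,4]); m=l==i; print('bbox',s[i])
    pts=[]
    for u in range(u0,u1):
        v=np.nonzero(m[:,u])[0]
        if len(v): pts.append((v.max()+.5,u))
    pts=np.array(pts); cu=pts[pts[:,0]==pts[:,0].max(),1].mean(); lo,hi=pts[:,1].min()+trim,pts[:,1].max()-trim
    P=np.array([atz(p,r,z,st)[:2] for r in pts]); L=[]
    for k in ((pts[:,1]<cu-3)&(pts[:,1]>lo),(pts[:,1]>cu+3)&(pts[:,1]<hi)):
        X=P[k]; c=X.mean(0); w,V=np.linalg.eigh(np.cov((X-c).T)); L.append((c,V[:,1],np.degrees(np.arctan2(V[1,1],V[0,1]))%180)); print('edge',k.sum(),L[-1][2].round(2),(np.sqrt(w[0])*1e3).round(2))
    psi=((L[0][2]-60)+(L[1][2]+60))/2
    A=np.stack([L[0][1],-L[1][1]],1); t=np.linalg.solve(A,L[1][0]-L[0][0]); cor=L[0][0]+L[0][1]*t[0]
    ax=np.array([np.cos(np.radians(psi)),np.sin(np.radians(psi))]); cen=cor+.0208*ax
    print('psi',psi.round(2),'corner',cor.round(4),'centre',cen.round(4)); return psi,cen
E
python3 - <<'E'
from nutfit import *
st=observe();p=camera('wrist'); psi,cen=nutfit(p,st)
T=np.array([.0006,-.0705,.002]); m=rot(st['tcp_rot']); o=st['position']+m@T
print('spanner origin',o.round(4)); a=np.array([np.cos(np.radians(psi)),np.sin(np.radians(psi))]); n=np.array([-a[1],a[0]])
d=cen-o[:2]; print('along',d@a,'lateral(left)',d@n,'tool dx,dy', (m.T@np.r_[d,0])[:2])
plan([0,0,.124],psi-90,st)
E
```

```text
bbox [282   0  79  30 644]
edge 31 164.28 0.11
edge 30 43.5 0.12
psi 103.89 corner [0.604  0.1082] centre [0.599  0.1284]
spanner origin [0.6124 0.0759 0.1597]
along 0.05412234143991943 lateral(left) 0.000409905842787054 tool dx,dy [-0.00061484 -0.05410173]
t 10.75 pos [0.6285 0.0072 0.1599] th 13.67 tilt -0.99937 F [ 0.9 -0.2 -6.2] M [-0.02 -0.03  0.06] op 0.02
delta cm(tool) [-61.14 -14.02   5.43] roll -0.0038
```

>>> arm_command(deltas=[[0, 0, 1.2, -0.004, 1.0], [0, 0, 1, 0, 1.0], [0, 0, 0.6, 0, 1.0], [0, 0, 0.2, 0, 1.0], [0, 0, 0, 0, 1.0]])

```text
t: 11.3
position: [0.6276, 0.0077, 0.1276]
tcp_rot: [-0.011, 0.993, 0.121, -0.013]
wrist_force: [0.5, -0.2, -6.0]
opening: 0.02
```

```bash
python3 - <<'E'
from nutfit import *
plan([.6284,.0074,.124],13.9)
st=observe();p=camera('wrist'); save(p,'w7'); psi,cen=nutfit(p,st)
T=np.array([.0006,-.0705,.002]); m=rot(st['tcp_rot']); o=st['position']+m@T; print(m[:,2])
print('spanner origin',o.round(4)); a=np.array([np.cos(np.radians(psi)),np.sin(np.radians(psi))]); n=np.array([-a[1],a[0]])
d=cen-o[:2]; print('along',d@a,'lateral(left)',d@n,'tool dx,dy', (m.T@np.r_[d,0])[:2])
E
```

```text
t 11.3 pos [0.6276 0.0077 0.1276] th 13.9 tilt -0.99939 F [ 0.5 -0.2 -6. ] M [-0.02 -0.05 -0.04] op 0.02
delta cm(tool) [0.08 0.06 0.36] roll 0.0
bbox [298   0  51  16 411]
edge 16 164.48 0.11
edge 16 43.24 0.11
psi 103.86 corner [0.604  0.1082] centre [0.599  0.1284]
[-0.02903558  0.01947904 -0.99938856]
spanner origin [0.6112 0.0763 0.1274]
along 0.05344538125020808 lateral(left) -0.0006430753771301204 tool dx,dy [ 0.0006814  -0.05342741]
```

View pics/w7.png

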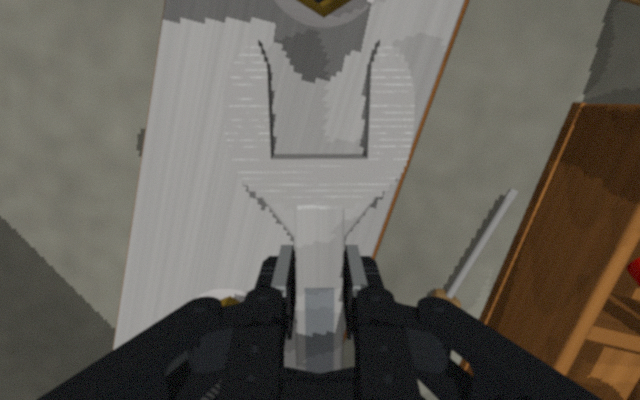

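>>> arm_command(deltas=[[0.05, 0, 0.2, 0, 1.0], [0, -0.5, 0, 0, 1.0], [0, -0.7, 0.02, 0, 1.0], [0, -0.7, 0.02, 0, 1.0], [0, -0.7, 0.02, 0, 1.0], [0, 0, 0, 0, 1.0]])

```text
t: 11.95
position: [0.6216, 0.0358, 0.1267]
tcp_rot: [-0.011, 0.993, 0.121, -0.012]
wrist_force: [-0.4, -0.5, -5.4]
opening: 0.0201
```

```bash
python3 - <<'E'
from nutfit import *
plan([.6284,.0074,.124],13.9)
st=observe();p=camera('wrist'); save(p,'w8'); 
T=np.array([.0006,-.0705,.002]); m=rot(st['tcp_rot']); o=st['position']+m@T; print(m[:,2])
cen=np.array([.599,.1284]); psi=103.86
print('spanner origin',o.round(4)); a=np.array([np.cos(np.radians(psi)),np.sin(np.radians(psi))]); n=np.array([-a[1],a[0]])
d=cen-o[:2]; print('along',d@a,'lateral(left)',d@n,'tool dx,dy', (m.T@np.r_[d,0])[:2])
E
```

```text
t 11.95 pos [0.6216 0.0358 0.1267] th 13.91 tilt -0.99944 F [-0.4 -0.5 -5.4] M [-0.   -0.11  0.04] op 0.0201
delta cm(tool) [-0.02  2.93  0.19] roll 0.0002
[-0.02725711  0.0195398  -0.99943746]
spanner origin [0.6052 0.1044 0.1265]
along 0.024789356595029472 lateral(left) 0.0002954766201535997 tool dx,dy [-0.00027334 -0.02478138]
```

View pics/w8.png

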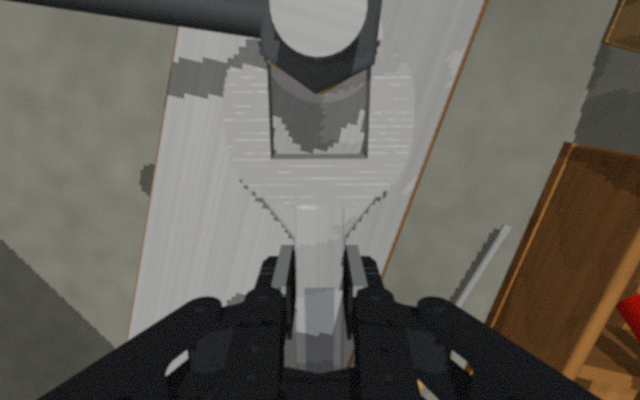

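>>> arm_command(deltas=[[-0.02, -0.4, 0.1, 0, 1.0], [0, -0.6, 0.02, 0, 1.0], [0, -0.6, 0.02, 0, 1.0], [0, -0.3, 0.02, 0, 1.0], [0, 0, 0, 0, 1.0]])

```text
t: 12.5
position: [0.6169, 0.0553, 0.1256]
tcp_rot: [-0.011, 0.993, 0.121, -0.012]
wrist_force: [0.2, -1.0, -6.6]
opening: 0.0203
```

```bash
python3 - <<'E'
from nutfit import *
plan([.6284,.0074,.124],13.9)
st=observe();p=camera('wrist'); save(p,'w9'); 
T=np.array([.0006,-.0705,.002]); m=rot(st['tcp_rot']); o=st['position']+m@T; print(m[:,2])
cen=np.array([.599,.1284]); psi=103.86
print('spanner origin',o.round(4)); a=np.array([np.cos(np.radians(psi)),np.sin(np.radians(psi))]); n=np.array([-a[1],a[0]])
d=cen-o[:2]; print('along',d@a,'lateral(left)',d@n,'tool dx,dy', (m.T@np.r_[d,0])[:2])
E
```

```text
t 12.5 pos [0.6169 0.0553 0.1256] th 13.89 tilt -0.99947 F [ 0.2 -1.  -6.6] M [-0.06 -0.12 -0.05] op 0.0203
delta cm(tool) [-0.03  4.92  0.04] roll -0.0002
[-0.0260773   0.01930286 -0.99947355]
spanner origin [0.6006 0.1239 0.1254]
along 0.004768588697736919 lateral(left) 0.00045331498523853053 tool dx,dy [-0.0004507 -0.0047671]
```

View pics/w9.png

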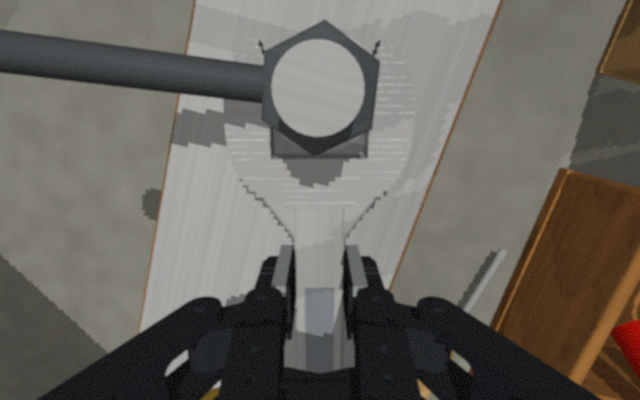

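>>> arm_command(deltas=[[-0.03, -0.3, 0.03, 0, 1.0], [0, -0.2, 0.03, 0, 1.0], [0, -0.1, 0, 0, 1.0], [0, 0, 0, 0, 1.0]])

```text
t: 12.95
position: [0.6158, 0.0598, 0.1254]
tcp_rot: [-0.01, 0.993, 0.121, -0.011]
wrist_force: [1.0, -1.0, -6.0]
opening: 0.0201
```

```bash
python3 - <<'E'
from nutfit import *
plan([.6284,.0074,.124],13.9)
E
```

```text
t 12.95 pos [0.6158 0.0598 0.1254] th 13.87 tilt -0.99955 F [ 1. -1. -6.] M [-0.21 -0.19  0.01] op 0.0201
delta cm(tool) [-0.03  5.39  0.01] roll -0.0005
```

>>> arm_command(deltas=[[0, -0.1, 0.1, 0, 1.0], [0, -0.1, 0.1, 0, 1.0], [0, -0.1, 0, 0, 1.0], [0, 0, 0, 0, 1.0]])

```text
t: 13.35
position: [0.6159, 0.0598, 0.1249]
tcp_rot: [-0.008, 0.993, 0.121, -0.01]
wrist_force: [0.1, -1.7, -6.4]
opening: 0.0204
```

```bash
python3 - <<'E'
from nutfit import *
plan([.6284,.0074,.124],13.9)
st=observe();p=camera('wrist'); save(p,'w10'); 
T=np.array([.0006,-.0705,.002]); m=rot(st['tcp_rot']); o=st['position']+m@T; print(m[:,2])
cen=np.array([.599,.1284]); psi=103.86
print('spanner origin',o.round(4)); a=np.array([np.cos(np.radians(psi)),np.sin(np.radians(psi))]); n=np.array([-a[1],a[0]])
d=cen-o[:2]; print('along',d@a,'lateral(left)',d@n,'tool dx,dy', (m.T@np.r_[d,0])[:2])
E
```

```text
t 13.35 pos [0.6159 0.0598 0.1249] th 13.87 tilt -0.99968 F [ 0.1 -1.7 -6.4] M [-0.16 -0.13 -0.01] op 0.0204
delta cm(tool) [-0.05  5.39 -0.  ] roll -0.0006
[-0.02170512  0.01332889 -0.99967556]
spanner origin [0.5996 0.1284 0.1242]
along 0.00014804669629582594 lateral(left) 0.0005952469220313827 tool dx,dy [-0.00059513 -0.00014791]
```

View pics/w10.png

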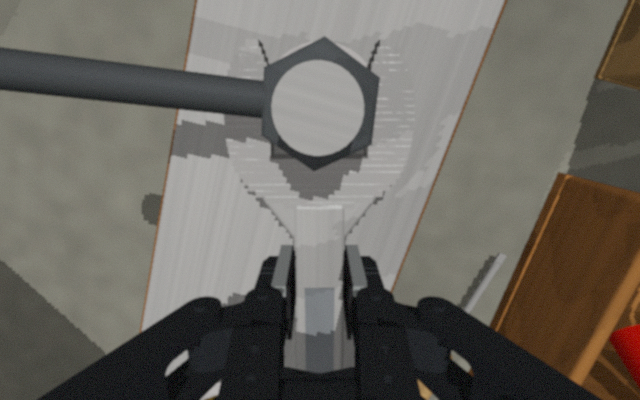

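>>> arm_command(deltas=[[0, -0.4, 0.2, 0, 1.0], [0, 0, 0, 0, 1.0]])

```text
t: 13.6
position: [0.6163, 0.0598, 0.125]
tcp_rot: [-0.005, 0.993, 0.121, -0.009]
wrist_force: [-0.3, 0.0, -6.6]
opening: 0.0204
```

```bash
python3 - <<'E'
from nutfit import *
plan([.6284,.0074,.124],13.9)
print(rot(observe()['tcp_rot'])[:,2])
E
```

```text
t 13.6 pos [0.6163 0.0598 0.125 ] th 13.92 tilt -0.99981 F [-0.3  0.  -6.6] M [ 0.   -0.02 -0.02] op 0.0204
delta cm(tool) [-0.08  5.38  0.04] roll 0.0003
[-0.01805103  0.00745133 -0.9998093 ]
```

>>> arm_command(deltas=[[0, 0, 0, 0, 2.6], [0, 0, 0, 0, 3.2], [0, 0, 0, 0, 4.0], [0, 0, 0, 0, 4.0]])

```text
t: 14.0
position: [0.6168, 0.0609, 0.1265]
tcp_rot: [-0.005, 0.993, 0.121, -0.007]
wrist_force: [0.1, -1.3, 0.1]
opening: 0.0403
```

```bash
python3 - <<'E'
from nutfit import *
plan([.6284,.0074,.2],13.9)
st=observe();p=camera('wrist'); save(p,'w11'); print(rot(st['tcp_rot'])[:,2])
E
```

```text
t 14.0 pos [0.6168 0.0609 0.1265] th 13.9 tilt -0.99984 F [ 0.1 -1.3  0.1] M [-0.02  0.02 -0.02] op 0.0403
delta cm(tool) [-0.26  5.38 -7.42] roll 0.0001
[-0.0155163   0.00902936 -0.99983884]
```

View pics/w11.png

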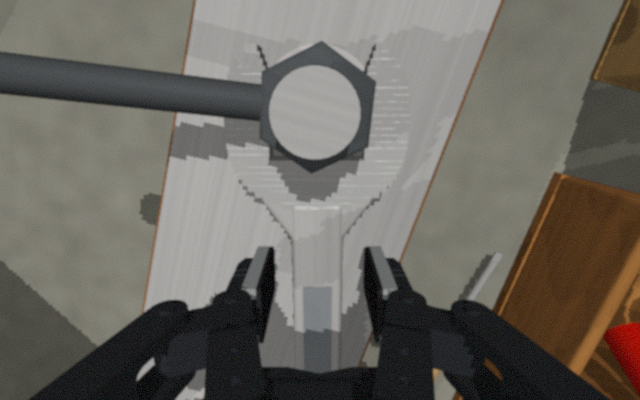

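>>> arm_command(deltas=[[0, 0, -1, 0, 4], [0, 0, -3, 0, 4], [0, 0, -4, 0, 4], [0, 0, -3, 0, 4], [0, 0, 0, 0, 4]])

```text
t: 14.55
position: [0.6184, 0.0607, 0.2424]
tcp_rot: [-0.006, 0.993, 0.121, -0.008]
wrist_force: [-0.2, -0.8, -0.1]
opening: 0.04
```

```bash
python3 - <<'E'
from nutfit import *
st=observe();p=camera('wrist'); save(p,'w12'); print(rot(st['tcp_rot'])[:,2])
plan([.502,.1139,.23],98.3,st)
path([.502,.1139,.23],98.3,12,4,st)
for q,z in [('spanner',.122),('stud',.122),('bar_end',.17),('mark',.132)]:
    for r in tip_of(q,p)[:1]:
        print(q,round(r['confidence'],2),np.round(r['at'],1),'atz',np.round(atz(p,r['at'],z,st),4))
E
```

```text
[-0.01690155  0.00950405 -0.99981199]
t 14.55 pos [0.6184 0.0607 0.2424] th 13.95 tilt -0.99981 F [-0.2 -0.8 -0.1] M [-0.03  0.05 -0.04] op 0.04
delta cm(tool) [-9.99 -7.95  1.49] roll -1.4722
[[-0.83, -0.66, 0.1, -0.12, 4.0], [-0.75, -0.76, 0.1, -0.12, 4.0], [-0.65, -0.85, 0.1, -0.12, 4.0], [-0.54, -0.92, 0.1, -0.12, 4.0], [-0.42, -0.98, 0.1, -0.12, 4.0], [-0.3, -1.02, 0.1, -0.12, 4.0], [-0.17, -1.05, 0.1, -0.12, 4.0], [-0.04, -1.07, 0.1, -0.12, 4.0], [0.09, -1.06, 0.1, -0.12, 4.0], [0.22, -1.04, 0.1, -0.12, 4.0], [0.34, -1.01, 0.1, -0.12, 4.0], [0.46, -0.96, 0.1, -0.12, 4.0]]
stud 0.18 [277.  403.8] atz [0.7042 0.0049 0.122 ]
bar_end 0.63 [73.5 97.5] atz [0.469  0.1115 0.17  ]
mark 0.92 [ 72.3 320.5] atz [0.5963 0.146  0.132 ]
```

View pics/w12.png

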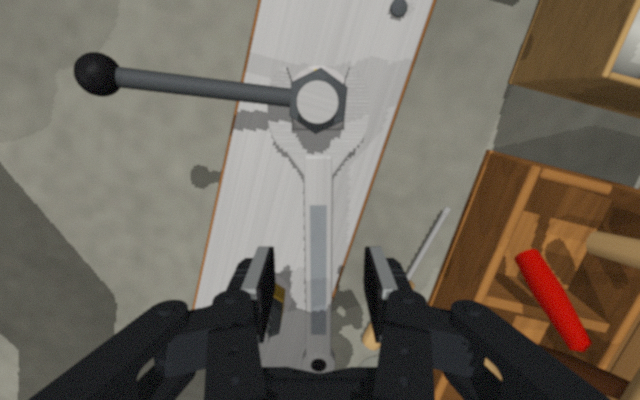

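>>> arm_command(deltas=[[-0.8, -0.7, 0.1, -0.12, 4], [-0.75, -0.75, 0.1, -0.12, 4], [-0.65, -0.85, 0.1, -0.12, 4], [-0.55, -0.9, 0.1, -0.12, 4], [-0.4, -1, 0.1, -0.12, 4], [-0.3, -1, 0.1, -0.12, 4], [-0.15, -1.05, 0, -0.12, 4], [-0.05, -1.05, 0, -0.12, 4], [0.1, -1.05, 0, -0.12, 4], [0.2, -1.05, 0, -0.12, 4], [0.3, -1, 0, -0.12, 4], [0.4, -0.9, 0, -0.12, 4]])

```text
t: 16.0
position: [0.4928, 0.1132, 0.2208]
tcp_rot: [-0.023, 0.645, 0.764, -0.013]
wrist_force: [0.5, 0.5, 0.1]
opening: 0.04
```

```bash
python3 - <<'E'
from nutfit import *
st=observe();p=camera('wrist'); save(p,'w13'); print(rot(st['tcp_rot'])[:,2])
plan([.5018,.116,.19],97.2,st)
for q,z in [('stud',.122),('bar_end',.17),('mark',.132)]:
    for r in tip_of(q,p)[:1]:
        print(q,round(r['confidence'],2),np.round(r['at'],1),'atz',np.round(atz(p,r['at'],z,st),4))
E
```

```text
[-0.05172455  0.00865535 -0.99862388]
t 16.0 pos [0.4928 0.1132 0.2208] th 99.59 tilt -0.99862 F [0.5 0.5 0.1] M [ 0.   -0.05  0.03] op 0.04
delta cm(tool) [0.08 1.09 3.03] roll 0.0418
stud 0.7 [334.6 312.1] atz [0.6012 0.1275 0.122 ]
bar_end 0.75 [189.7 317.8] atz [0.4706 0.1095 0.17  ]
mark 0.88 [342.8 333.9] atz [0.5987 0.1444 0.132 ]
```

View pics/w13.png

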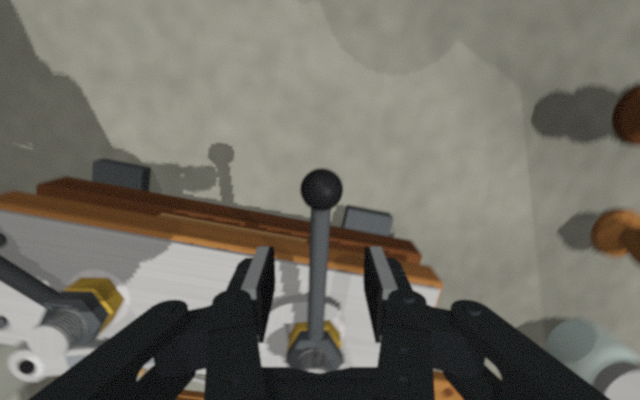

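>>> arm_command(deltas=[[0, 0.7, 1.5, 0.04, 3.5], [0.1, 0.5, 2, 0, 3.2], [0, 0.1, 2, 0, 3], [0, 0, 1.3, 0, 3], [0, 0, 0.5, 0, 3], [0, 0, 0, 0, 3], [0, 0, 0, 0, 3]])

```text
t: 16.9
position: [0.5069, 0.1152, 0.1442]
tcp_rot: [-0.021, 0.672, 0.74, -0.013]
wrist_force: [-0.6, -0.4, -0.2]
opening: 0.0301
```

```bash
python3 - <<'E'
from nutfit import *
st=observe();p=camera('wrist'); save(p,'w14'); print(rot(st['tcp_rot'])[:,2])
plan([.5018,.116,.146],97.2,st)
E
```

```text
[-0.04957447  0.00866055 -0.99873288]
t 16.9 pos [0.5069 0.1152 0.1442] th 95.46 tilt -0.99873 F [-0.6 -0.4 -0.2] M [0.02 0.   0.05] op 0.0301
delta cm(tool) [ 0.13 -0.51 -0.16] roll -0.0304
```

View pics/w14.png

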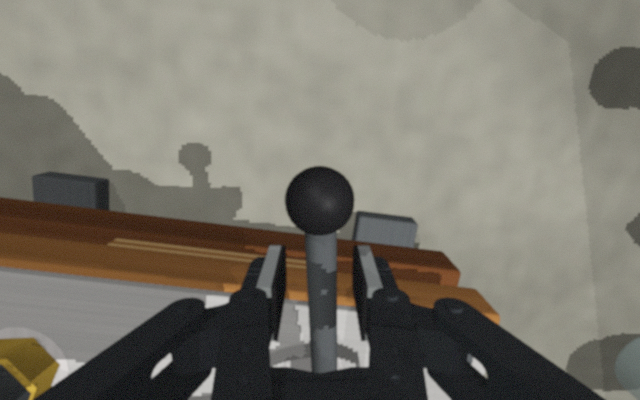

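>>> arm_command(deltas=[[0.6, -0.1, 0, 0.08, 3], [0.75, 0.03, 0, 0.08, 3], [0.75, 0.03, 0, 0.08, 3], [0.75, 0.03, 0, 0.08, 3], [0.75, 0.03, 0, 0.08, 3], [0, 0, 0, 0, 3]])

```text
t: 17.55
position: [0.5118, 0.1515, 0.1489]
tcp_rot: [-0.016, 0.811, 0.584, -0.014]
wrist_force: [-0.5, 0.2, 0.2]
opening: 0.0301
```

```bash
cat > bar.py <<'E'
from h import *
S=np.array([.599,.128])
def bar():
    st=observe(); m=rot(st['tcp_rot']); d=st['position'][:2]-S; r=np.hypot(*d); ph=np.degrees(np.arctan2(d[1],d[0]))%360
    g=st['position']-m[:,2]*.019; F=st['wrist_force']; rg=g[:2]-S; tau=rg[0]*F[1]-rg[1]*F[0]
    print('t',round(st['t'],2),'pos',st['position'].round(4),'r',r.round(4),'phi',ph.round(2),'th',np.degrees(thx(st)).round(2),'th err (phi-90-th)',(ph-90-np.degrees(thx(st))).round(2),'F',F.round(2),'tangF',(F[:2]@m[:2,0]).round(2),'tau about stud (on tool, ccw+)',tau.round(3),'zax',m[:,2].round(3))
    return st
E
python3 -c "
from bar import *
bar()"
```

```text
t 17.55 pos [0.5118 0.1515 0.1489] r 0.0903 phi 164.9 th 71.49 th err (phi-90-th) 3.41 F [-0.5   0.16  0.15] tangF -0.0 tau about stud (on tool, ccw+) -0.002 zax [-0.042  0.009 -0.999]
```

>>> arm_command(deltas=[[0.7, -0.1, 0.1, 0.06, 3], [0.7, -0.1, 0.1, 0.06, 3], [0.7, -0.05, 0.1, 0.07, 3], [0, 0, 0, 0, 3]])

```text
t: 17.95
position: [0.5179, 0.1716, 0.148]
tcp_rot: [-0.014, 0.863, 0.505, -0.014]
wrist_force: [-0.2, -0.5, -0.2]
opening: 0.0299
```

```bash
python3 -c "
from bar import *
bar()
p=camera('wrist');save(p,'w15')
for i in range(3): camera('wrist'); print(observe()['wrist_force'].round(2))
for r in tip_of('bar_end',p)[:1]: print(r['confidence'],atz(p,r['at'],.17,bar()))
for r in tip_of('mark',p)[:1]: print(r['confidence'],atz(p,r['at'],.132,bar()))
"
```

```text
t 17.95 pos [0.5179 0.1716 0.148 ] r 0.092 phi 151.74 th 60.73 th err (phi-90-th) 1.01 F [-0.22 -0.49 -0.16] tangF -0.53 tau about stud (on tool, ccw+) 0.049 zax [-0.039  0.01  -0.999]
[-0.84  0.2  -0.25]
[-1.53  0.15 -0.28]
[ 0.38 -0.03 -0.16]
```

View pics/w15.png

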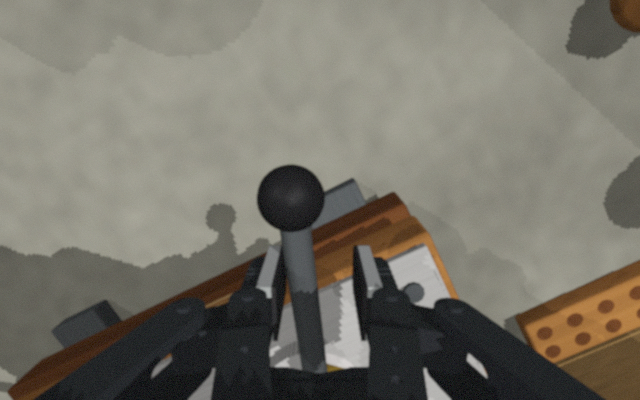

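>>> arm_command(deltas=[[0.6, -0.05, 0.1, 0.06, 3], [0.6, 0, 0.1, 0.06, 3], [0, 0, 0, 0, 3]])

```text
t: 18.55
position: [0.5233, 0.181, 0.1458]
tcp_rot: [-0.013, 0.892, 0.452, -0.016]
wrist_force: [-0.0, -0.4, -0.0]
opening: 0.0298
```

```bash
python3 -c "
from bar import *
bar()
for i in range(2): camera('wrist'); bar()
"
```

```text
t 18.55 pos [0.5233 0.181  0.1458] r 0.0924 phi 144.97 th 53.74 th err (phi-90-th) 1.23 F [-0.03 -0.37 -0.01] tangF -0.32 tau about stud (on tool, ccw+) 0.029 zax [-0.04   0.009 -0.999]
t 18.6 pos [0.5231 0.1808 0.1459] r 0.0924 phi 145.16 th 53.84 th err (phi-90-th) 1.32 F [0.38 0.29 0.7 ] tangF 0.46 tau about stud (on tool, ccw+) -0.042 zax [-0.04   0.009 -0.999]
t 18.65 pos [0.523  0.1807 0.1459] r 0.0925 phi 145.24 th 53.87 th err (phi-90-th) 1.37 F [-0.69  0.21  0.13] tangF -0.24 tau about stud (on tool, ccw+) 0.021 zax [-0.04   0.009 -0.999]
```

>>> arm_command(deltas=[[0.6, 0, 0.05, 0.06, 3], [0.6, 0, 0.03, 0.06, 3], [0.6, 0, 0.03, 0.06, 3], [0, 0, 0, 0, 3]])

```text
t: 19.05
position: [0.534, 0.1937, 0.1447]
tcp_rot: [-0.012, 0.928, 0.371, -0.017]
wrist_force: [-0.6, 0.5, -0.1]
opening: 0.0302
```

```bash
cat >> bar.py <<'E'
def avg(n=5):
    T=[];F=[]
    for i in range(n):
        camera('wrist'); st=observe(); m=rot(st['tcp_rot']); g=st['position']-m[:,2]*.019; f_=st['wrist_force']; rg=g[:2]-S
        T.append(rg[0]*f_[1]-rg[1]*f_[0]); F.append(f_)
    print('avg tau',np.mean(T).round(3),'+-',(np.std(T)/np.sqrt(n)).round(3),'F',np.mean(F,0).round(2))
E
python3 -c "
from bar import *
bar();avg(4)
"
```

```text
t 19.05 pos [0.534  0.1937 0.1447] r 0.0924 phi 134.7 th 43.6 th err (phi-90-th) 1.1 F [-0.56  0.52 -0.06] tangF -0.05 tau about stud (on tool, ccw+) 0.003 zax [-0.04   0.009 -0.999]
avg tau -0.016 +- 0.01 F [-0.25  0.5   0.2 ]
```

>>> arm_command(deltas=[[0.6, 0, 0.03, 0.06, 3], [0.6, 0, 0.03, 0.06, 3], [0, 0, 0, 0, 3]])

```text
t: 19.55
position: [0.5419, 0.2007, 0.144]
tcp_rot: [-0.011, 0.949, 0.315, -0.019]
wrist_force: [-0.4, 0.1, 0.2]
opening: 0.0302
```

```bash
python3 -c "
from bar import *
bar();avg(3)
"
```

```text
t 19.55 pos [0.5419 0.2007 0.144 ] r 0.0924 phi 128.17 th 36.79 th err (phi-90-th) 1.38 F [-0.42  0.1   0.2 ] tangF -0.28 tau about stud (on tool, ccw+) 0.025 zax [-0.042  0.008 -0.999]
avg tau -0.005 +- 0.014 F [ 0.05  0.03 -0.16]
```

>>> arm_command(deltas=[[0.6, 0, 0, 0.06, 3], [0.6, 0, 0, 0.06, 3], [0, 0, 0, 0, 3]])

```text
t: 20.0
position: [0.5498, 0.2063, 0.1435]
tcp_rot: [-0.009, 0.966, 0.259, -0.021]
wrist_force: [-2.0, -1.2, -0.2]
opening: 0.03
```

```bash
python3 -c "
from bar import *
bar();avg(3)
p=camera('wrist'); save(p,'w16')
"
```

```text
t 20.0 pos [0.5498 0.2063 0.1435] r 0.0924 phi 122.16 th 30.08 th err (phi-90-th) 2.08 F [-2.04 -1.18 -0.24] tangF -2.36 tau about stud (on tool, ccw+) 0.216 zax [-0.045  0.007 -0.999]
avg tau 0.145 +- 0.01 F [-1.25 -0.98  0.14]
```

View pics/w16.png

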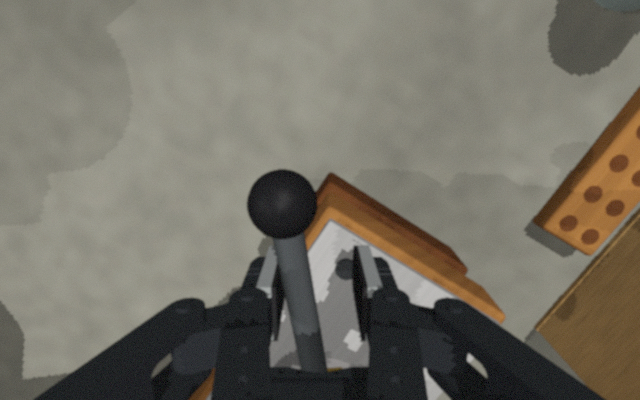

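>>> arm_command(deltas=[[0.4, 0, 0, 0.05, 3], [0.4, 0, 0, 0.05, 3], [0, 0, 0, 0, 3]])

```text
t: 20.5
position: [0.5553, 0.2091, 0.1433]
tcp_rot: [-0.008, 0.977, 0.212, -0.023]
wrist_force: [-2.5, -1.2, 1.1]
opening: 0.0299
```

```bash
python3 -c "
from bar import *
bar();avg(3)
"
```

```text
t 20.5 pos [0.5553 0.2091 0.1433] r 0.0921 phi 118.29 th 24.47 th err (phi-90-th) 3.82 F [-2.5  -1.16  1.11] tangF -2.75 tau about stud (on tool, ccw+) 0.252 zax [-0.047  0.006 -0.999]
avg tau 0.238 +- 0.014 F [-1.91 -1.95 -0.07]
```

>>> arm_command(deltas=[[0.5, 0, 0, 0.02, 3], [0.4, 0, 0, 0.02, 3], [0, 0, 0, 0, 3]])

```text
t: 20.95
position: [0.5615, 0.2129, 0.1429]
tcp_rot: [-0.008, 0.981, 0.193, -0.025]
wrist_force: [-4.2, -2.3, 1.3]
opening: 0.0301
```

```bash
python3 -c "
from bar import *
bar();avg(3)
"
```

```text
t 20.95 pos [0.5615 0.2129 0.1429] r 0.0928 phi 113.84 th 22.31 th err (phi-90-th) 1.53 F [-4.25 -2.32  1.29] tangF -4.81 tau about stud (on tool, ccw+) 0.445 zax [-0.052  0.006 -0.999]
avg tau 0.468 +- 0.005 F [-4.59 -2.18  1.42]
```

>>> arm_command(deltas=[[0.2, 0, 0, 0.02, 3], [0, 0, 0, 0, 3]])

```text
t: 21.3
position: [0.5619, 0.213, 0.1425]
tcp_rot: [-0.007, 0.983, 0.184, -0.027]
wrist_force: [-3.9, -3.0, 1.1]
opening: 0.0299
```

```bash
python3 -c "
from bar import *
bar();avg(3)
"
```

```text
t 21.3 pos [0.5619 0.213  0.1425] r 0.0928 phi 113.57 th 21.26 th err (phi-90-th) 2.3 F [-3.92 -3.02  1.13] tangF -4.75 tau about stud (on tool, ccw+) 0.442 zax [-0.055  0.004 -0.998]
avg tau 0.537 +- 0.004 F [-4.79 -3.61  0.75]
```

>>> arm_command(deltas=[[0.4, 0, 0, 0, 3]])

```text
t: 21.55
position: [0.5645, 0.2143, 0.1423]
tcp_rot: [-0.007, 0.982, 0.185, -0.028]
wrist_force: [-9.8, -1.1, 3.2]
opening: 0.0301
```

```bash
python3 -c "
from bar import *
bar();avg(3)
bar()
"
```

```text
t 21.55 pos [0.5645 0.2143 0.1423] r 0.0929 phi 111.79 th 21.34 th err (phi-90-th) 0.45 F [-9.76 -1.07  3.18] tangF -9.47 tau about stud (on tool, ccw+) 0.877 zax [-0.057  0.004 -0.998]
avg tau 0.782 +- 0.047 F [-8.4  -1.68  2.67]
t 21.7 pos [0.5646 0.2145 0.1422] r 0.0931 phi 111.68 th 21.35 th err (phi-90-th) 0.33 F [-7.76 -1.98  3.18] tangF -7.94 tau about stud (on tool, ccw+) 0.737 zax [-0.058  0.004 -0.998]
```

>>> arm_command(deltas=[[0.4, 0, 0, 0.02, 3]])

```text
t: 21.8
position: [0.5669, 0.2157, 0.1419]
tcp_rot: [-0.007, 0.984, 0.175, -0.03]
wrist_force: [-9.1, -3.4, 2.9]
opening: 0.03
```

```bash
python3 -c "
from bar import *
bar();avg(3)
st=bar(); print(st['moment'])
"
```

```text
t 21.8 pos [0.5669 0.2157 0.1419] r 0.0934 phi 110.13 th 20.25 th err (phi-90-th) -0.12 F [-9.15 -3.38  2.9 ] tangF -9.74 tau about stud (on tool, ccw+) 0.907 zax [-0.061  0.003 -0.998]
avg tau 0.897 +- 0.019 F [-9.3  -2.63  2.79]
t 21.95 pos [0.567  0.2158 0.1418] r 0.0934 phi 110.0 th 20.25 th err (phi-90-th) -0.24 F [-8.76 -2.91  2.85] tangF -9.21 tau about stud (on tool, ccw+) 0.858 zax [-0.061  0.003 -0.998]
[-0.39476964  1.41867113  0.11785266]
```

>>> arm_command(deltas=[[0.4, 0, 0, 0.01, 3]])

```text
t: 22.05
position: [0.5691, 0.2169, 0.1414]
tcp_rot: [-0.007, 0.985, 0.171, -0.032]
wrist_force: [-9.9, -3.9, 3.8]
opening: 0.0299
```

```bash
cat >> bar.py <<'E'
def tq(n=3):
    o=[]
    for i in range(n):
        st=observe(); m=rot(st['tcp_rot']); ref=st['position']-m[:,2]*.177; r=ref[:2]-S; F=st['wrist_force']; o.append(r[0]*F[1]-r[1]*F[0]+st['moment'][2]); camera('wrist')
    print('tq(with moment)',np.round(o,3),'mean',np.mean(o).round(3))
E
python3 -c "
from bar import *
bar();tq(4)
bar()
"
```

```text
t 22.05 pos [0.5691 0.2169 0.1414] r 0.0938 phi 108.61 th 19.73 th err (phi-90-th) -1.11 F [-9.91 -3.92  3.81] tangF -10.63 tau about stud (on tool, ccw+) 0.993 zax [-0.065  0.002 -0.998]
tq(with moment) [1.085 1.129 1.075 0.966] mean 1.064
t 22.25 pos [0.5692 0.217  0.1413] r 0.0938 phi 108.52 th 19.73 th err (phi-90-th) -1.21 F [-9.36 -2.57  4.38] tangF -9.66 tau about stud (on tool, ccw+) 0.906 zax [-0.065  0.002 -0.998]
```

>>> arm_command(deltas=[[0.25, 0, 0, 0.01, 3]])

```text
t: 22.35
position: [0.5699, 0.2174, 0.141]
tcp_rot: [-0.006, 0.985, 0.166, -0.034]
wrist_force: [-9.8, -5.3, 3.3]
opening: 0.0301
```

```bash
python3 -c "
from bar import *
bar();tq(5)
bar()
"
```

```text
t 22.35 pos [0.5699 0.2174 0.141 ] r 0.0941 phi 108.05 th 19.22 th err (phi-90-th) -1.17 F [-9.84 -5.32  3.34] tangF -11.02 tau about stud (on tool, ccw+) 1.028 zax [-0.069  0.001 -0.998]
tq(with moment) [1.123 1.152 1.109 1.145 1.174] mean 1.14
t 22.6 pos [0.5699 0.2175 0.1409] r 0.0941 phi 107.99 th 19.22 th err (phi-90-th) -1.22 F [-9.38 -4.02  3.04] tangF -10.16 tau about stud (on tool, ccw+) 0.95 zax [-0.069  0.001 -0.998]
```

>>> arm_command(deltas=[[0.22, 0, 0, 0, 3]])

```text
t: 22.7
position: [0.5703, 0.2177, 0.1406]
tcp_rot: [-0.006, 0.985, 0.167, -0.036]
wrist_force: [-10.1, -4.2, 4.3]
opening: 0.0299
```

```bash
python3 -c "
from bar import *
bar();tq(4)
"
```

```text
t 22.7 pos [0.5703 0.2177 0.1406] r 0.0942 phi 107.76 th 19.28 th err (phi-90-th) -1.52 F [-10.09  -4.25   4.27] tangF -10.9 tau about stud (on tool, ccw+) 1.021 zax [-0.073  0.    -0.997]
tq(with moment) [1.15  1.239 1.12  1.239] mean 1.187
```

>>> arm_command(deltas=[[-0.4, 0, 0, 0, 3], [-0.5, 0, 0, 0, 3.2], [0, 0, -0.5, 0, 3.5], [0, 0, -2, 0, 3.5], [0, 0, -3, 0, 3.5], [0, 0, -3, 0, 3.5], [0, 0, -3, 0, 3.5], [0, 0, 0, 0, 3.5]])

```text
t: 23.7
position: [0.5721, 0.2156, 0.2625]
tcp_rot: [-0.007, 0.985, 0.168, -0.033]
wrist_force: [-1.5, -0.4, 0.1]
opening: 0.035
```

```bash
python3 -c "
from bar import *
st=bar(); p=camera('wrist'); save(p,'w17'); q=camera('scene'); save(q,'scene2')
for n,z in [('bar_end',.17),('mark',.132),('spanner',.122),('stud',.122)]:
  for r in tip_of(n,q)[:1]: print('scene',n,r['confidence'],np.round(r['at'],1),atz(q,r['at'],z).round(4))
cv2.imwrite('pics/scene2z.png',cv2.resize(cv2.imread('pics/scene2.png')[130:280,240:420],None,fx=4,fy=4,interpolation=cv2.INTER_CUBIC))
"
```

```text
t 23.7 pos [0.5721 0.2156 0.2625] r 0.0917 phi 107.08 th 19.44 th err (phi-90-th) -2.36 F [-1.53 -0.44  0.13] tangF -1.59 tau about stud (on tool, ccw+) 0.145 zax [-0.068  0.003 -0.998]
scene bar_end 0.73 [158.9 368.3] [0.5308 0.2622 0.17  ]
scene mark 0.76 [193.3 351.4] [0.6013 0.1369 0.132 ]
scene spanner 0.92 [197.  349.6] [0.6048 0.127  0.122 ]
scene stud 0.67 [147.6 375.7] [0.4648 0.3514 0.122 ]
```

View pics/w17.png

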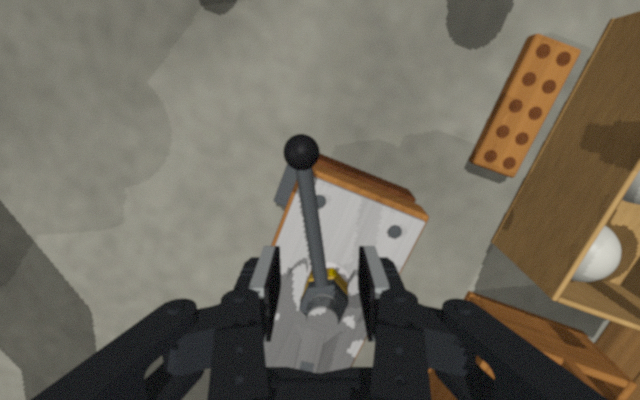

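View pics/scene2z.png

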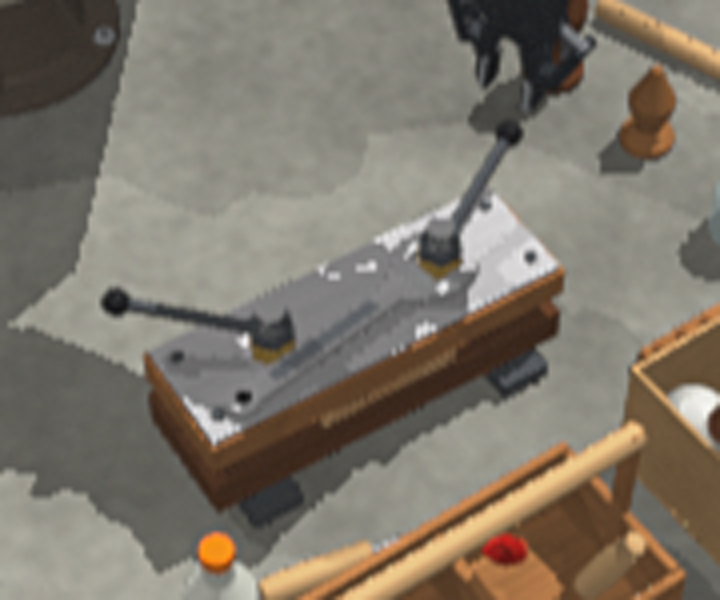

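>>> arm_command(deltas=[[0, 0, -1, 0, 3.5], [0, 3, -1, 0, 3.5], [0, 4, 0, 0, 3.5], [0, 4, 0, 0, 3.5], [0, 4, 0, 0, 3.5], [0, 2, 0, 0, 3.5], [0, 0, 0, 0, 3.5], [0, 0, 0, 0, 3.5]])

```text
t: 24.8
position: [0.63, 0.0497, 0.2729]
tcp_rot: [-0.007, 0.985, 0.169, -0.04]
wrist_force: [-0.3, -0.1, 0.1]
opening: 0.035
```

```bash
python3 -c "
from bar import *
st=bar(); p=camera('wrist'); save(p,'w18'); C=cloud(p,st)
for n,z in [('bar_end',.17),('mark',.132),('spanner',.122),('stud',.122)]:
  for r in tip_of(n,p)[:1]: print(n,r['confidence'],np.round(r['at'],1),atz(p,r['at'],z,st).round(4))
r=outline_of('spanner',p)[0]; m=r['mask']; print(r['confidence'],m.sum()); v,u=np.nonzero(cv2.erode(m.astype(np.uint8),np.ones((5,5))))
P=C[v,u]; print('z pct',np.percentile(P[:,2],[5,25,50,75,95]).round(4))
k=abs(P[:,2]-np.median(P[:,2]))<.004; A=np.c_[P[k,:2]-P[k,:2].mean(0),np.ones(k.sum())]; print('plane',np.linalg.lstsq(A,P[k,2],rcond=None)[0].round(4))
"
```

```text
t 24.8 pos [0.63   0.0497 0.2729] r 0.0842 phi 291.59 th 19.56 th err (phi-90-th) 182.04 F [-0.25 -0.05  0.15] tangF -0.25 tau about stud (on tool, ccw+) -0.021 zax [-0.081 -0.    -0.997]
mark 0.58 [ 57.5 337.5] [0.5985 0.1473 0.132 ]
stud 0.79 [ 84.4 329.1] [0.5985 0.127  0.122 ]
0.93 9168
z pct [0.1341 0.1347 0.1352 0.1357 0.1364]
plane [-0.001  -0.0005  0.1352]
```

View pics/w18.png

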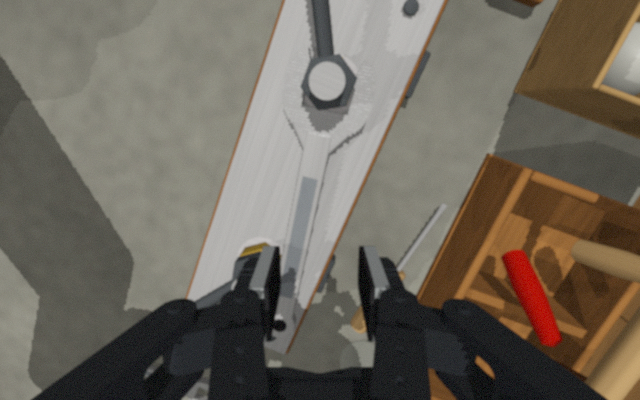

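```bash
python3 -c "
from bar import *
st=observe(); p=camera('wrist')
m=outline_of('spanner',p)[0]['mask']; v,u=np.nonzero(m)
X=np.array([atz(p,a,.134,st)[:2] for a in zip(v,u)])-np.array([.5985,.1275])
for psi in [0]:
  d=np.hypot(*X.T); k=(d>.06)&(d<.15); c=X[k].mean(0); w,V=np.linalg.eigh(np.cov((X[k]-c).T)); a=V[:,1]*(1 if V[1,1]>0 else -1); n=np.array([-a[1],a[0]])
  print('axis',np.degrees(np.arctan2(a[1],a[0])).round(2),'line offset at stud',(c@n).round(4)); s=X@a; l=X@n-c@n
  print('extent',s.min(),s.max())
  for lo in np.arange(-.07,.03,.006):
    q=(s>=lo)&(s<lo+.006); 
    if q.sum(): print(round(lo+.003,3),l[q].min().round(4),l[q].max().round(4))
"
```

```text
axis 97.53 line offset at stud -0.0006
extent -0.2397181560084251 0.022074924425112448
-0.067 -0.0111 0.0109
-0.061 -0.0112 0.0111
-0.055 -0.0116 0.0129
-0.049 -0.0161 0.0166
-0.043 -0.0205 0.0204
-0.037 -0.0257 0.0247
-0.031 -0.0308 0.0308
-0.025 -0.0343 0.0337
-0.019 -0.0353 0.0356
-0.013 -0.0358 0.0361
-0.007 -0.036 0.0361
-0.001 -0.0362 0.036
0.005 -0.0349 0.0354
0.011 -0.0342 0.0339
0.017 -0.0318 0.0318
0.023 -0.0264 0.0259
```

```bash
python3 -c "
from h import *
print(hand_in(), observe()['t'])"
```

```text
the job is handed in; nothing more can be done
the job is handed in; nothing more can be done
```

The larger spanner is on the brass set nut with its handle against the far side of the neighbour's nut. The jam nut is pulled up to about 1.2 N m. I then let go and handed the job in with the gripper clear of everything, at about 25 s on the robot's clock.

**Spanner fit:** My last wrist picture put the spanner's origin within about 1 mm of the stud's axis. It lies flat (slope about 0.001), with its top at 0.135 m against an expected 0.134 m. It had turned about 0.11 rad with the nut before the handle stopped, which is within the allowed 0.1 to 0.3 rad.

**Jam torque:** The last readings, taken from wrist force and moment about the stud, were 1.12 to 1.24 N m, with a mean of 1.19. From the bar's angle I estimated about 0.075 rad of bite, which agrees.

**Checks that disagreed or were limited:**
- **Torque estimate:** Using wrist force alone, with the contact assumed at the middle of the pads, gave only about 1.0 N m. I trusted the one that includes the moment, because it showed the bar pressing on the outer edge of the pad. Its uncertainty is roughly 5 to 8%, so the true torque could be slightly above or below 1.2.
- **Tool tilt:** The tool drifted up to about 5° off vertical over the moves. It did not affect the fit.
- **Other bench items:** I did not compare their poses before and after. The gripper went near nothing but the press and the two spanners, and the pictures show nothing moved.

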